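# Honey warmer: switch off, test and unload

## Robot

A 6-joint arm with a two-finger parallel gripper is mounted at the origin on the work surface. World frame = base frame: x ahead of the robot, y to its left, z up, the work surface at z = 0. Lengths are in mm, angles in rad, forces in N, time in s.
With the tool pointing down it reaches from about 350 to 875 mm from the base axis. Payload 4.2 kg.
Tool frame: the origin (TCP) lies between the finger pads; the fingertips stand 22 mm ahead of it and the grasp point (between the pads) lies 3 mm ahead of it (r.nose_length is the distance from the TCP to the fingertips, in mm); z points along the fingers, y is the line along which they close (so a half turn about z gives the same grasp; the last joint's range is limited). The gripper opens to 85 mm and grips with 20 to 120 N. Pads are 22 mm wide; open, the fingers measure 114 mm over their backs; the gripper's body (76 mm by 85 mm) begins 54 mm behind the grasp point. The pads swing forward as they close: fully open they stand 13 mm farther back than shut.
Start: joints at [0.259, 0.385, 0.008, 0, -1.194, -0.259], TCP at [624.979, 0.025, 253.312] pointing down, gripper open.
Joint ranges: [-3.14, 3.14], [-1.21, 2.06], [-1.07, 1.41], [-3.16, 2.05], [-2.99, -0.16], [-3.1, 3.1]. Speed limits (rad/s): [2.79, 2.79, 3.14, 3.14, 3.14, 3.14].

## Interface

Orientations are given as a unit quaternion [w, x, y, z].
In Python, from workcell import r, optics gives the robot as it stands. The module is installed in compiled form; this text tells all that it offers.
- The arm moves only by the shell command python3 -m crank 'ROWS' [FORCE]. ROWS is JSON, one flat list of numbers, 5 for each row, row after row: the finger opening in mm, from 0 to 85.4, then the shift along the world's x, y, z in units of 0.15 m (1.0 is 0.15 m), then the turn about the world's z in units of 45 degrees (1.0 is 45 degrees). In form: [gripper, x, y, z, yaw, gripper, x, y, z, yaw, ...]. A call has 1 to 5 rows; each row is the pose to reach, as a shift and turn from the pose commanded when the call began; what a row does not reach only later rows make up. A row lasts 1/8 s, in which the tool goes at most 62.5 mm and 10.7 degrees, less where a joint would pass 70% of its speed; a pose out of reach is approached as far as the arm can. A call with a number of a shift or a turn outside -1 to 1 is refused whole. A call with a gripper value outside its range is refused whole. The fingers move at their own pace and stop on an object; FORCE is the grip in N (left out, the last holds). Time passes only in rows, so rows that repeat a pose let the fingers close. It gives the time, the measured TCP pose, the force, the opening and the grip force at its end, in the units of the state.
- r.get_state(): the state, without advancing time (a new reading comes with each control period).
- optics.grab_frame(name): name is "scene" or "side" or "wrist"; returns (picture, depth): 384x512x3 uint8, blue, green, red; 384x512 float32, mm along the optical axis (not along the pixel's ray), 0 where there is no reading.
- optics.camera_info(name): a dict with "K" (3x3 intrinsics, pixels), "R" (3x3) and "t" (3): a world point X has camera coordinates R X + t; the wrist camera has in their place "T_tool_cam" (4x4, takes a point from camera to tool coordinates, whose origin is the TCP and whose axes are the flange's). Camera axes: x right, y down, z forward; pixel columns grow to the right and rows downward; lengths in mm; the calibration is good to about 2 mm. A picture is of the moment at which its call begins: read the wrist's pose just before it. camera_info takes no time and is no camera call.
- r.hand_in(): hands the job in; it is judged then, once.
The state is a dict: "clock": time; "q": joint angles; "qvel": joint speeds; "effort": joint torques, N m; "ee_pos": TCP position; "orientation": TCP orientation; "ft_force": force on the tool from outside, world axes, zero at the start; "moment": the same for the moment, N m; "opening": opening from 0.0 (shut) to 1.0 (fully open); "grip_force": force on a finger pad.
Only numpy, scipy, OpenCV 4.12 (cv2) and the standard library are available. Lean on these libraries where they do the work, as an engineer would, in place of code of your own. Each camera call takes 0.05 s, during which the arm holds its last target. There are 200 camera calls.

## Task

The honey has warmed long enough: first turn the warmer's knob fully anticlockwise to its off stop. Then lift the tall red-lidded test jar off the warmer, tilt it to about 45 degrees (never so far that it lies flat) and hold it there for a second to see the honey run, bring it level again and stand it upright on the cork mat. Stand every yellow-lidded jar that is on the warmer upright on the floor of the wooden crate, leaving the jam jar in the crate and the other goods on the counter where they are.

Things in the scene. Friction and masses are not known exactly. Their poses are not given: they have to be found in the camera images.
- warmer: fixed white honey warmer, 320 (its x) by 330 (its y), origin at the centre of its underside on the table, x pointing away from the robot. The jars stand on its dark heating plate, at height 50, surrounded by a steel gallery rail that rises 18 above the plate: rail inner faces at x -56 and +155, y -159 and +159. Its knob sits on the front strip (towards the robot) at x -108, y 0. Varies in place and yaw; can be on the left or on the right.
- knob (a joint): heat setting of the warmer's knob: 0 = off, the end stop fully anticlockwise (seen from above); grows clockwise in rad, up to 2.8. It has a little friction (0.04 N m) and stays where it is left.
- knob_grip (a point): grip point of the black knob, on its upright axis, 85 above the table: a bar 49 long, 14 wide, upright, from 62 to 92 above the table, standing on a 52 diameter disc (top at 62). The point turns with the knob: its x lies along the bar (the bar is along the warmer's x when off, and turns clockwise from above by the joint value); white pointer mark on the -x half.
- test_jar: tall test jar of honey, amber, paper label, RED lid; upright cylinder 66 diameter up to height 90, then the lid, 62 diameter, from 90 to 110; about 0.42 kg. Origin: centre of its underside, z up along its axis. At the start it stands on the warmer.
- mat: fixed round cork mat, 120 diameter, 8 thick, on the table between warmer and crate; origin at the centre of its underside.
- crate: fixed open plywood crate, 236 (its x) by 326 (its y), walls 33 high and 8 thick, inner floor 8 above the table; origin at the centre of its underside. A jam jar already stands in it.
- jam_jar: bystander: dark red jam jar, BLACK lid, 66 diameter, 60 high (lid 62 diameter, the top 20), standing on the floor of the crate's far half, near one end. Origin: centre of its underside.
- spice_tin: bystander: red spice tin, 56 diameter, 70 high, on the table near the robot. Origin: centre of its underside.
- tea_green: bystander: green tea carton 70 x 75 x 130 high, beyond the mat. Origin: centre of its underside.
- tea_violet: bystander: violet tea carton 70 x 75 x 130 high, at the far side. Origin: centre of its underside.
- oil_bottle: bystander: green glass oil bottle, 66 diameter, 220 high, at the far side. Origin: centre of its underside.
- bowl: bystander: white ceramic bowl, 100 diameter, 50 high, at the far side. Origin: centre of its underside.
- jar0: squat glass honey jar, amber, paper label, YELLOW lid; upright cylinder 66 diameter up to height 40, then the lid, 62 diameter, from 40 to 60; about 0.26 kg. Origin: centre of its underside, z up along its axis. May be absent (None) in a run. At the start it stands on the warmer.
- jar1: squat glass honey jar, amber, paper label, YELLOW lid; upright cylinder 66 diameter up to height 40, then the lid, 62 diameter, from 40 to 60; about 0.26 kg. Origin: centre of its underside, z up along its axis. May be absent (None) in a run. At the start it stands on the warmer.
- jar2: squat glass honey jar, amber, paper label, YELLOW lid; upright cylinder 66 diameter up to height 40, then the lid, 62 diameter, from 40 to 60; about 0.26 kg. Origin: centre of its underside, z up along its axis. May be absent (None) in a run. At the start it stands on the warmer.
- jar3: squat glass honey jar, amber, paper label, YELLOW lid; upright cylinder 66 diameter up to height 40, then the lid, 62 diameter, from 40 to 60; about 0.26 kg. Origin: centre of its underside, z up along its axis. May be absent (None) in a run. At the start it stands on the warmer.
- jar4: squat glass honey jar, amber, paper label, YELLOW lid; upright cylinder 66 diameter up to height 40, then the lid, 62 diameter, from 40 to 60; about 0.26 kg. Origin: centre of its underside, z up along its axis. May be absent (None) in a run. At the start it stands on the warmer.
Not all that is in view belongs to the job. Leave any blue, green or turquoise look-alike of the jar1 alone.

How it is judged (in metres and radians):
On the way, in this order (a step that is already met when the one before it is completed fails the run):
1. the knob is turned fully anticlockwise to off (value of joint knob below 0.07 rad), for 0.2 s.
2. the test jar is held up off the warmer, tilted 45 degrees (within 8 degrees) (angle between test_jar's own z axis and vertical between 0.646 and 0.925 rad and height (world z) of test_jar above 0.065 m), for 0.7 s.
3. the test jar stands upright on the cork mat (horizontal distance between test_jar and mat below 0.032 m and height (world z) of test_jar between 0.004 and 0.014 m and angle between test_jar's own z axis and vertical below 0.09 rad and linear speed of test_jar below 0.02 m/s), for 0.2 s.
At the end, for the whole second after the job is handed in: The knob is at off (within 0.07 rad of its anticlockwise stop); the test jar stands upright (within 5 degrees), at rest, wholly on the cork mat (its axis within 32 mm of the mat's centre); every yellow-lidded jar present stands upright (within 5 degrees) and at rest on the crate's floor (all of step 3 and value of joint knob below 0.07 rad and x of jar0 in the frame of crate between -0.112 and 0.112 m and y of jar0 in the frame of crate between -0.157 and 0.157 m and z of jar0 in the frame of crate between 0.003 and 0.014 m and angle between each of jar0, jar1, jar2, jar3, jar4's own z axis and vertical below 0.09 rad and linear speed of each of jar0, jar1, jar2, jar3, jar4 below 0.02 m/s and x of jar1 in the frame of crate between -0.112 and 0.112 m and y of jar1 in the frame of crate between -0.157 and 0.157 m and z of jar1 in the frame of crate between 0.003 and 0.014 m and x of jar2 in the frame of crate between -0.112 and 0.112 m and y of jar2 in the frame of crate between -0.157 and 0.157 m and z of jar2 in the frame of crate between 0.003 and 0.014 m and x of jar3 in the frame of crate between -0.112 and 0.112 m and y of jar3 in the frame of crate between -0.157 and 0.157 m and z of jar3 in the frame of crate between 0.003 and 0.014 m and x of jar4 in the frame of crate between -0.112 and 0.112 m and y of jar4 in the frame of crate between -0.157 and 0.157 m and z of jar4 in the frame of crate between 0.003 and 0.014 m); the robot touches nothing.
It fails at once if the test jar is tipped beyond 70 degrees (angle between test_jar's own z axis and vertical above 1.22 rad).
It fails at once if a bystander (jam jar, tea cartons, oil bottle, spice tin, bowl) is moved more than 30 mm or knocked over (distance of any of jam_jar, tea_green, tea_violet, oil_bottle, spice_tin, bowl from where it was at the start of the episode above 0.03 m or angle between any of jam_jar, tea_green, tea_violet, oil_bottle, spice_tin, bowl's own z axis and vertical above 0.5 rad).
Of jar0, jar1, jar2, jar3, jar4 only 3 to 5 are there at a start; the rules pass over those that are not, and their reading is None.
At some moment in a run one of jar0, jar1, jar2, jar3, jar4 may be knocked a few centimetres aside while the robot is not near it.
It also fails if it takes over 210 s, if anything falls off the work surface, if the arm or the gripper's body presses on something with over 40 N, if the wrist force passes 120 N, or if a joint passes its speed limit or range.

## Working session

There is one attempt and no reset: what is moved stays moved. The work goes in short steps, Python scripts to look and compute and a shell command to move; the robot and the scene stay as the last step left them, time stands still between calls to the robot, and variables do not carry over. Pictures are saved under pics/ and viewed, at most 15 in all, crops included, and the job is handed in when it is done.

```bash
ls -la; mkdir -p pics
cat > h.py <<'E'
import numpy as np, cv2
from workcell import r, optics
def grab(n):
    s=r.get_state(); im,d=optics.grab_frame(n); return s,im,d
def world(n,s,d):
    """per-pixel world points from depth"""
    c=optics.camera_info(n); K=np.array(c["K"]); h,w=d.shape
    u,v=np.meshgrid(np.arange(w),np.arange(h))
    P=np.stack([(u-K[0,2])/K[0,0]*d,(v-K[1,2])/K[1,1]*d,d],-1)
    if "R" in c: return (P-np.array(c["t"]))@np.array(c["R"])
    from scipy.spatial.transform import Rotation as Ro
    T=np.array(c["T_tool_cam"]); q=s["orientation"]
    return (P@T[:3,:3].T+T[:3,3])@Ro.from_quat([q[1],q[2],q[3],q[0]]).as_matrix().T+np.array(s["ee_pos"])
E
python3 - <<'E'
from h import *
print(r.get_state())
for n in ("scene","side"):
    s,im,d=grab(n); cv2.imwrite(f"pics/{n}0.png",im); np.save(f"{n}0.npy",d)
    c=optics.camera_info(n); print(n,np.round(np.array(c["K"]),1).tolist(),np.round(-np.array(c["R"]).T@np.array(c["t"])),(d>0).mean())
print(optics.camera_info("wrist"))
E
```

```text
total 12
drwxr-xr-x  3 agent agent 4096 Nov 30 13:34 .
drwxr-xr-x 23 root  root  4096 Nov 30 13:34 ..
drwxr-xr-x  2 agent agent 4096 Nov 30 13:34 pics
{'clock': 0.0, 'q': array([ 2.58584771e-01,  3.85510960e-01,  6.59185267e-03, -4.79551546e-04,
       -1.19398079e+00, -2.58625314e-01]), 'qvel': array([ 7.69003916e-05,  2.61709584e-04,  1.00791057e-04, -6.09804655e-04,
        1.30103241e-03, -6.04086569e-04]), 'effort': array([-9.55001960e-04, -3.92286408e+01,  1.88399577e+01,  4.18616563e+00,
       -4.72148502e-03,  8.27910434e-07]), 'ee_pos': array([6.24452560e+02, 3.47784308e-03, 2.52238640e+02]), 'orientation': array([-0.00079714, -0.70702948,  0.70718326,  0.00072145]), 'ft_force': array([0.29189326, 0.29426594, 0.04121029]), 'moment': array([ 0.00676821, -0.01811389,  0.03974348]), 'grip_force': 0.0, 'opening': 0.9998674966772124}
scene [[387.4, 0.0, 255.2], [0.0, 387.4, 193.7], [0.0, 0.0, 1.0]] [1009.  459. 1022.] 0.9959818522135416
side [[485.3, 0.0, 260.3], [0.0, 485.3, 189.5], [0.0, 0.0, 1.0]] [ -212. -1151.   988.] 0.9960784912109375
{'K': array([[289.5096346 ,   0.        , 248.52955704],
       [  0.        , 289.5096346 , 192.74827499],
       [  0.        ,   0.        ,   1.        ]]), 'T_tool_cam': array([[-1.26061605e-03, -9.51122049e-01, -3.08812659e-01,
         7.89615096e+01],
       [ 9.99999204e-01, -1.21253078e-03, -3.47622685e-04,
        -3.45761649e-01],
       [-4.38132536e-05, -3.08812851e-01,  9.51122821e-01,
        -1.21197058e+02],
       [ 0.00000000e+00,  0.00000000e+00,  0.00000000e+00,
         1.00000000e+00]])}
```

View pics/scene0.png

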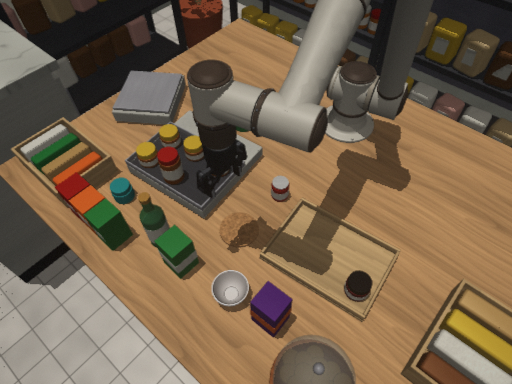

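View pics/side0.png

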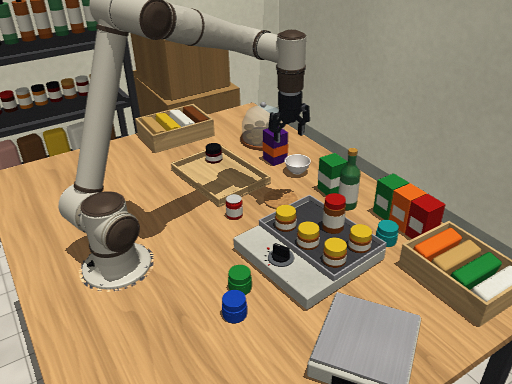

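```bash
cat > det.py <<'E'
from h import *
def blobs(n,s,im,d,lo,hi,minA=40,z=None):
    P=world(n,s,d); m=cv2.inRange(cv2.cvtColor(im,cv2.COLOR_BGR2HSV),lo,hi)
    if z: m=m&((P[...,2]>z[0])&(P[...,2]<z[1])).astype(np.uint8)*255
    k,l,st,c=cv2.connectedComponentsWithStats(m)
    out=[]
    for i in range(1,k):
        if st[i,4]<minA: continue
        p=P[(l==i)&(d>0)]; top=np.percentile(p[:,2],90); q=p[p[:,2]>top-6]
        (x,y),_=cv2.minEnclosingCircle(q[:,:2].astype(np.float32))
        out.append((np.round(c[i]).astype(int).tolist(),int(st[i,4]),round(float(top)),[round(x),round(y)],np.round(np.median(q,0)).astype(int).tolist()))
    return out
Y=((20,120,110),(34,255,255)); RED=((0,150,90),(6,255,255))
E
python3 - <<'E'
from det import *
for n in ("side","scene"):
    im=cv2.imread(f"pics/{n}0.png"); d=np.load(f"{n}0.npy")
    for nm,(lo,hi) in dict(Y=Y,R=RED).items():
        for b in blobs(n,None,im,d,lo,hi): print(n,nm,b)
    P=world(n,None,d)
    pts=dict(side=[(281,254),(325,200),(268,195),(213,153),(275,135),(297,165),(233,200),(332,165),(240,278),(234,305),(387,232),(235,243),(307,300),(384,258)],scene=[(239,230),(281,185),(358,280),(230,288),(270,300),(175,240),(307,203),(261,255),(365,312),(397,253),(208,210),(129,157)])[n]
    for u,v in pts: print(n,(u,v),np.round(P[v,u]))
E
```

```text
side Y ([166, 121], 274, 86, [453, 664], [464, 661, 84])
side Y ([56, 143], 443, -289, [123, 1637], [123, 1610, -286])
side Y ([286, 212], 264, 109, [492, -175], [493, -179, 107])
side Y ([308, 230], 300, 109, [501, -282], [499, -283, 107])
side Y ([361, 232], 310, 109, [620, -377], [618, -378, 107])
side Y ([335, 246], 339, 109, [517, -383], [515, -385, 107])
side R ([336, 201], 256, 159, [611, -266], [609, -266, 157])
side R ([431, 210], 615, 130, [860, -406], [858, -408, 129])
side R ([235, 205], 68, 62, [416, 10], [411, -2, 60])
side (281, 254) [ 393. -297.   68.]
side (325, 200) [ 584. -251.  154.]
side (268, 195) [575.  45.   7.]
side (213, 153) [517. 346.  57.]
side (275, 135) [566. -11. 274.]
side (297, 165) [779. 148.  13.]
side (233, 200) [411.   7.  71.]
side (332, 165) [760. -74. 130.]
side (240, 278) [ 251. -308.   59.]
side (234, 305) [ 189. -382.   58.]
side (387, 232) [ 729. -380.   54.]
side (235, 243) [ 328. -146.   33.]
side (307, 300) [ 364. -458.   41.]
side (384, 258) [ 688. -419.   -2.]
scene Y ([447, 31], 61, 62, [-704, 40], [-700, 40, 60])
scene Y ([168, 130], 200, 112, [519, -380], [519, -379, 109])
scene Y ([192, 142], 200, 111, [501, -279], [503, -278, 109])
scene Y ([145, 149], 222, 111, [619, -373], [620, -372, 109])
scene Y ([481, 337], 1429, 87, [473, 671], [470, 672, 85])
scene R ([167, 154], 248, 161, [614, -260], [613, -260, 159])
scene R ([72, 185], 494, 134, [862, -404], [863, -401, 131])
scene (239, 230) [605.  15.   8.]
scene (281, 185) [428.  32.  72.]
scene (358, 280) [537. 378.  69.]
scene (230, 288) [756. 121.   7.]
scene (270, 300) [746. 254. 131.]
scene (175, 240) [786. -37. 132.]
scene (307, 203) [406. 119.  31.]
scene (261, 255) [632. 126.  27.]
scene (365, 312) [581. 436.  31.]
scene (397, 253) [380. 414.  36.]
scene (208, 210) [622. -98.  26.]
scene (129, 157) [ 663. -416.   73.]
```

```bash
python3 -m crank '[85,-0.25,-0.35,0.25,0,85,-0.5,-0.7,0.5,0,85,-0.7,-1,0.6,0,85,-0.7,-1,0.6,0]' 40
python3 - <<'E'
from det import *
s,im,d=grab("wrist"); cv2.imwrite("pics/w1.png",im); np.save("w1.npy",d)
print(s["ee_pos"],s["orientation"],s["q"])
for b in blobs("wrist",s,im,d,*Y): print("Y",b)
for b in blobs("wrist",s,im,d,*RED): print("R",b)
np.save("P1.npy",world("wrist",s,d))
E
```

```text
clock: 0.6
ee_pos: [518.6, -152.0, 345.2]
orientation: [0.001, -0.706, 0.708, -0.001]
ft_force: [0.8, -1.2, -0.8]
opening: 0.993
grip_force: 0.0
[ 518.56001372 -152.0243148   345.23126749] [ 0.00097804 -0.70613155  0.70807908 -0.00113606] [ 1.51741923e-02  1.85829338e-01 -4.10721773e-02  2.80303334e-04
 -1.34090913e+00 -1.79918778e-02]
Y ([266, 54], 2608, 110, [500, -278], [500, -279, 109])
Y ([269, 148], 1984, 109, [494, -172], [494, -173, 108])
R ([156, 66], 3392, 159, [611, -261], [610, -262, 158])
R ([307, 252], 222, 63, [421, 17], [429, 0, 61])
```

View pics/w1.png

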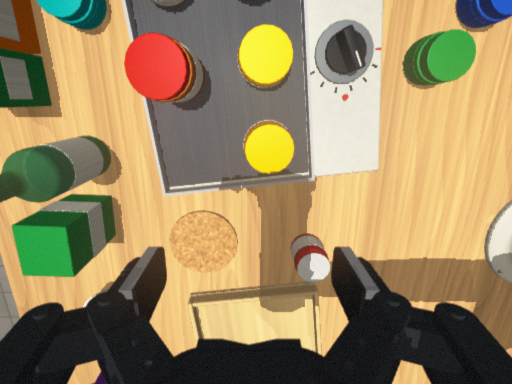

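Run:
```python
from det import *
im=cv2.imread("pics/w1.png"); P=np.load("P1.npy")
c=im[0:110,290:400]; cv2.imwrite("pics/knob1.png",cv2.resize(c,None,fx=5,fy=5,interpolation=cv2.INTER_CUBIC))
z=P[...,2]
m=((z>82)&(z<100)); m[:,:300]=0; m[:,400:]=0
p=P[m]; rect=cv2.minAreaRect(p[:,:2].astype(np.float32)); print("bar",len(p),rect,np.median(p[:,2]))
# rail top edge line: near rail (x side) and end rail
m=((z>61)&(z<75))
for nm,sl in dict(end=(slice(170,200),slice(180,300)),near=(slice(20,160),slice(295,320)),far=(slice(110,180),slice(140,175))).items():
    q=P[sl][m[sl]]; 
    if len(q)>10:
        print(nm,len(q),q.mean(0).round(1)); vx,vy,x0,y0=cv2.fitLine(q[:,:2].astype(np.float32),cv2.DIST_HUBER,0,.01,.01).ravel(); print(np.degrees(np.arctan2(vy,vx)),x0,y0)
# strip front edge + warmer side edge
m=((z>25)&(z<60)&(P[...,0]<460)&(P[...,0]>300)&(P[...,1]<-100)); m[:,:300]=0; m[:, 400:]=0
q=P[m]; print("strip z",np.median(q[:,2])); print(cv2.minAreaRect(q[:,:2].astype(np.float32)))
for y in (10,90,130,160):
    row=[x for x in range(330,400) if 20<z[y,x]<60]; print(y,P[y,row[-1]].round(1))
h=cv2.cvtColor(im,cv2.COLOR_BGR2HSV)
# mat & crate
m=(np.abs(z-8)<4.0); m[:200]=0;m[280:]=0;m[:,:160]=0;m[:,245:]=0
q=P[m]; print("mat",cv2.minEnclosingCircle(q[:,:2].astype(np.float32)),len(q))
```

```text
bar 634 ((396.4388427734375, -288.0849609375), (15.067342758178711, 48.86272430419922), 24.873401641845703) 91.95689469113897
end 493 [ 533.7 -112.3   67.1]
6.0410576 532.8045 -112.691574
near 583 [ 441.7 -241.6   67.5]
-83.916725 441.9231 -241.75293
far 327 [ 649.2 -171.6   67. ]
-83.87016 647.3611 -158.786
strip z 48.78578743331039
((391.6604309082031, -236.32241821289062), (116.64302825927734, 228.6907501220703), 2.729513645172119)
10 [ 350.6 -337.    47. ]
90 [ 340.1 -241.7   46.9]
130 [ 334.4 -188.1   47.3]
160 [ 329.8 -144.8   46.8]
mat ((601.2072143554688, 9.713825225830078), 60.24826431274414) 3251
```

View pics/knob1.png

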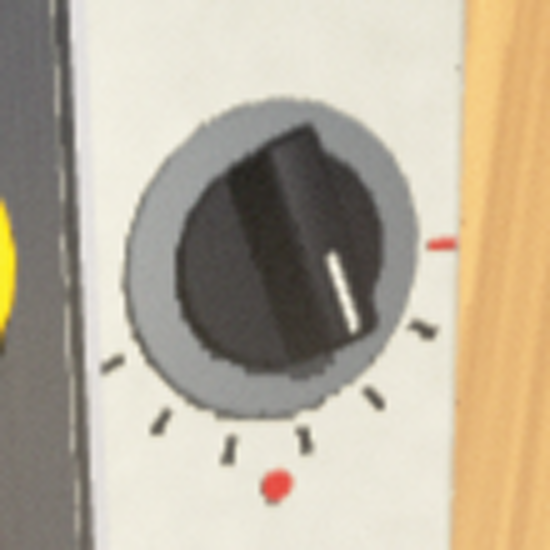

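```bash
python3 -m crank '[45,-0.25,-0.3,-0.2,0.2,45,-0.5,-0.6,-0.5,0.4,45,-0.824,-0.92,-0.8,0.553,45,-0.824,-0.92,-1,0.553,45,-0.824,-0.92,-1,0.553]' 40;  python3 -m crank '[45,0,0,-0.3,0,45,0,0,-0.69,0,45,0,0,-0.69,0]' ; python3 -m crank '[0,0,0,0,0,0,0,0,0,0,0,0,0,0,0,0,0,0,0,0]' 60
```

```text
clock: 1.27
ee_pos: [392.9, -287.3, 188.7]
orientation: [0.001, 0.842, -0.539, -0.005]
ft_force: [-0.1, -0.4, 0.3]
opening: 0.528
grip_force: 0.0
clock: 1.65
ee_pos: [395.2, -286.6, 87.0]
orientation: [0.001, 0.843, -0.538, -0.004]
ft_force: [0.2, 1.3, 0.3]
opening: 0.528
grip_force: 0.0
clock: 2.15
ee_pos: [396.4, -289.3, 92.7]
orientation: [0.001, 0.843, -0.538, 0.001]
ft_force: [-4.6, -5.6, 2.3]
opening: 0.149
grip_force: 59.9
```

```bash
python3 -m crank '[0,0,0,0,0.2,0,0,0,0,0.4,0,0,0,0,0.6,0,0,0,0,0.8,0,0,0,0,1]';  python3 -m crank '[0,0,0,0,0.2,0,0,0,0,0.4,0,0,0,0,0.6,0,0,0,0,0.68,0,0,0,0,0.68]'
python3 - <<'E'
from workcell import r
s=r.get_state();print(s["orientation"],s["moment"],s["ft_force"])
E
```

```text
clock: 2.78
ee_pos: [397.0, -288.6, 92.7]
orientation: [0.001, 0.985, -0.172, 0.002]
ft_force: [-2.1, -0.2, 3.7]
opening: 0.147
grip_force: 60.0
clock: 3.4
ee_pos: [396.9, -288.1, 92.7]
orientation: [0.0, 0.996, 0.087, 0.002]
ft_force: [-1.5, 1.2, 6.7]
opening: 0.15
grip_force: 77.4
[9.98827411e-05 9.96177378e-01 8.73290113e-02 2.06525307e-03] [ 0.52008976  0.75057892 -1.8149067 ] [-1.47159304  1.22201578  6.6574771 ]
```

```bash
python3 -m crank '[0,0,0,0,-0.08,0,0,0,0,-0.08,50,0,0,0,-0.08,50,0,0,0,-0.08,50,0,0,0,-0.08]';  python3 -m crank '[50,0,0,0.35,0,50,0,0,0.7,0,50,0,0.1,1,0,50,0,0.5,1,0,50,0,0.5,1,0]'
python3 - <<'E'
from det import *
s,im,d=grab("wrist"); cv2.imwrite("pics/w2.png",im); P=world("wrist",s,d)
z=P[...,2]; print(s["ee_pos"])
m=((z>82)&(z<100)&(abs(P[...,0]-396)<40)&(abs(P[...,1]+288)<40)); print(m.sum(),cv2.minAreaRect(P[m][:,:2].astype(np.float32)) if m.sum() else 0)
s,im,d=grab("side"); cv2.imwrite("pics/s2.png",im); P=world("side",s,d); z=P[...,2]
m=((z>80)&(z<100)&(abs(P[...,0]-396)<40)&(abs(P[...,1]+288)<40)); print(m.sum(),cv2.minAreaRect(P[m][:,:2].astype(np.float32)) if m.sum() else 0)
for b in blobs("side",s,im,d,*Y): print("Y",b)
E
```

```text
clock: 4.03
ee_pos: [396.8, -288.1, 90.2]
orientation: [0.0, 0.998, 0.06, 0.0]
ft_force: [0.2, 0.3, -0.2]
opening: 0.58
grip_force: 0.0
clock: 4.65
ee_pos: [396.4, -210.5, 240.6]
orientation: [-0.0, 0.998, 0.062, 0.001]
ft_force: [0.2, -0.2, 0.3]
opening: 0.586
grip_force: 0.0
[ 396.39948601 -210.52770821  240.61997652]
779 ((396.4147644042969, -287.3890686035156), (49.51032257080078, 14.251176834106445), 6.4106879234313965)
89 ((395.5077819824219, -292.82568359375), (20.1127872467041, 47.42770004272461), 88.24127197265625)
Y ([166, 121], 275, 86, [468, 668], [465, 668, 83])
Y ([55, 142], 467, -287, [125, 1625], [127, 1615, -286])
Y ([286, 212], 271, 109, [495, -178], [491, -178, 107])
Y ([308, 230], 303, 109, [502, -282], [498, -284, 107])
Y ([361, 232], 311, 109, [618, -376], [617, -377, 107])
Y ([335, 246], 345, 109, [517, -384], [515, -386, 107])
```

```bash
python3 -m crank '[85,0.35,-0.1,0,0,85,0.7,-0.2,0,0,85,1,-0.327,0,0,85,1,-0.327,0,0]';  python3 -m crank '[85,0.434,0,0,0,85,0.434,0,0,0,85,0.434,0,-0.2,0,85,0.434,0,-0.2,0]'
python3 - <<'E'
from det import *
s,im,d=grab("wrist"); cv2.imwrite("pics/w3.png",im); print(s["ee_pos"])
for nm,c in (("R",RED),("Y",Y)):
    for b in blobs("wrist",s,im,d,*c): print(nm,b)
E
```

```text
clock: 5.25
ee_pos: [548.4, -264.3, 236.9]
orientation: [-0.0, 0.998, 0.059, -0.002]
ft_force: [-0.3, 0.2, 0.2]
opening: 0.994
grip_force: 0.0
clock: 5.75
ee_pos: [609.0, -262.2, 207.1]
orientation: [-0.001, 0.998, 0.059, -0.003]
ft_force: [-0.5, 0.4, -0.7]
opening: 0.995
grip_force: 0.0
[ 608.97440039 -262.17808493  207.08308387]
R ([247, 220], 6911, 159, [611, -261], [614, -260, 158])
R ([26, 274], 151, 11, [434, 13], [442, 6, 9])
R ([4, 310], 279, 62, [418, 2], [421, -3, 60])
Y ([383, 202], 4838, 109, [618, -373], [621, -371, 109])
Y ([252, 307], 3482, 109, [501, -278], [504, -278, 108])
Y ([163, 307], 672, 109, [547, -211], [493, -195, 108])
Y ([336, 309], 532, 109, [561, -326], [510, -355, 108])
```

View pics/w3.png

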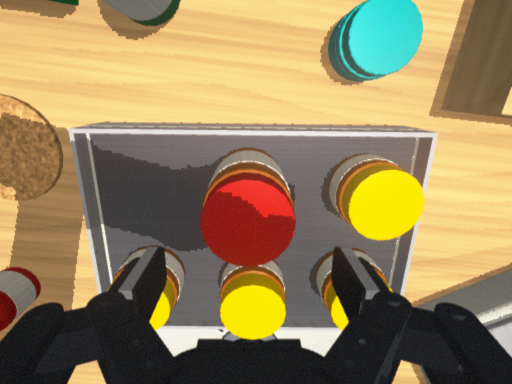

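```bash
python3 -m crank '[85,0,0,-0.2,0,85,0,0,-0.4,0,85,0,0,-0.565,0,85,0,0,-0.565,0]';  python3 -m crank '[40,0,0,0,0,40,0,0,0,0,40,0,0,0,0,40,0,0,0,0,40,0,0,0,0]' 40;python3 -m crank '[40,0,0,0.06,0,40,0,0,0.06,0]'
```

```text
clock: 6.3
ee_pos: [610.4, -262.2, 124.6]
orientation: [-0.0, 0.998, 0.06, -0.001]
ft_force: [-0.0, -0.2, 0.6]
opening: 0.994
grip_force: 0.0
clock: 6.92
ee_pos: [612.7, -262.3, 127.8]
orientation: [0.001, 0.998, 0.06, 0.002]
ft_force: [-1.0, 2.3, 6.0]
opening: 0.763
grip_force: 45.7
clock: 7.18
ee_pos: [611.4, -262.0, 134.3]
orientation: [-0.0, 0.998, 0.06, 0.0]
ft_force: [0.2, 0.2, -4.3]
opening: 0.757
grip_force: 45.3
```

```bash
python3 -m crank '[40,0.06,0.006,0,0,40,0.12,0.013,0,0,40,0.17,0.018,0,0,40,0.22,0.023,0,0,40,0.265,0.028,0,0]' 30
cat > tilt.py <<'E'
from det import *
import sys
for n in ("side","scene"):
    s,im,d=grab(n); P=world(n,s,d); e=s["ee_pos"]
    print(n,e.round(1),s["ft_force"].round(1),s["grip_force"],s["moment"].round(2))
    hsv=cv2.cvtColor(im,cv2.COLOR_BGR2HSV)
    near=(np.hypot(P[...,0]-e[0],P[...,1]-e[1])<90)&(P[...,2]>40)&(d>0)
    m=(cv2.inRange(hsv,*RED)>0)&near; ys,xs=np.nonzero(m)
    if len(xs)<20: continue
    # lid side direction: plane fits of lid points; print centroid & full crop
    print(len(xs),P[m].mean(0).round(1),P[m].min(0).round(),P[m].max(0).round())
    u,v=int(xs.mean()),int(ys.mean()); c=im[max(0,v-50):v+70,max(0,u-70):u+70]
    cv2.imwrite(f"pics/{sys.argv[1]}_{n}.png",cv2.resize(c,None,fx=4,fy=4,interpolation=cv2.INTER_CUBIC))
E
python3 tilt.py t1
```

```text
clock: 7.8
ee_pos: [648.2, -258.1, 133.9]
orientation: [-0.001, 0.998, 0.06, -0.005]
ft_force: [-7.5, -0.0, 2.9]
opening: 0.761
grip_force: 47.2
side [ 648.2 -258.1  133.9] [-7.5 -0.   2.9] 47.17923045158386 [ 0.05  2.44 -0.02]
73 [ 630.9 -278.4  160.2] [ 617. -292.  147.] [ 668. -235.  171.]
scene [ 649.2 -258.   133.9] [-6.3 -0.9  2.2] 47.08240807056427 [-0.15  2.35  0.  ]
27 [ 676.6 -265.8  158. ] [ 668. -281.  154.] [ 683. -247.  163.]
```

```bash
python3 -c "
import cv2,numpy as np
a=cv2.imread('pics/t1_side.png');b=cv2.imread('pics/t1_scene.png')
h=min(a.shape[0],b.shape[0]);c=np.hstack([a[:h],b[:h]]);cv2.imwrite('pics/t1.png',cv2.resize(c,None,fx=790/c.shape[1],fy=790/c.shape[1]))"
```

```text
(no output)
```

View pics/t1.png

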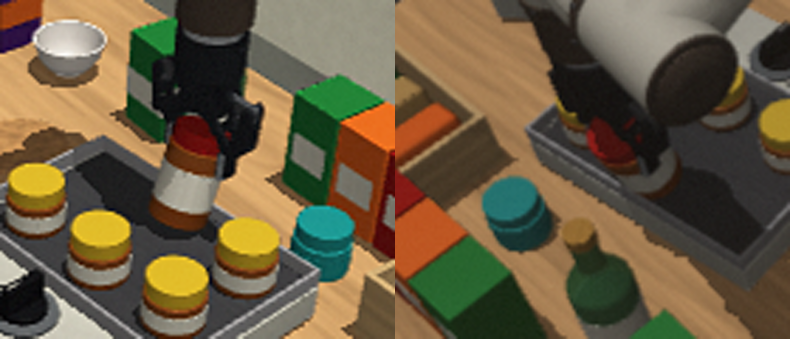

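```bash
python3 -m crank '[40,0.05,0.005,0,0,40,0.1,0.01,0,0,40,0.15,0.016,0,0,40,0.18,0.019,0,0,40,0.18,0.019,0,0]'
cat >> tilt.py <<'E'
s,im,d=grab("side"); P=world("side",s,d); e=s["ee_pos"]
m=((np.hypot(P[...,0]-e[0]+20,P[...,1]-e[1])<55)&(P[...,2]>75)&(P[...,2]<e[2]+25)&(d>0))
hsv=cv2.cvtColor(im,cv2.COLOR_BGR2HSV); m&=(hsv[...,2]>75)
m=cv2.erode(m.astype(np.uint8),np.ones((3,3)))>0
g=lambda k:(np.roll(P,-k[0],k[1])-np.roll(P,k[0],k[1]))
N=np.cross(g((2,0)),g((2,1))); N/=np.linalg.norm(N,axis=-1,keepdims=True)+1e-9
N=N[m]; a=np.linalg.svd(N,full_matrices=False)[2][2]; a*=np.sign(a[2])
for _ in range(10):
    k=np.abs(N@a)<0.25; a=np.linalg.svd(N[k],full_matrices=False)[2][2]; a*=np.sign(a[2])
print("n",m.sum(),k.sum(),"axis",a.round(3),"tilt",np.degrees(np.arccos(a[2])))
E
python3 tilt.py t2
```

```text
clock: 8.52
ee_pos: [677.3, -254.9, 132.8]
orientation: [-0.0, 0.998, 0.06, -0.002]
ft_force: [-4.6, -0.5, -2.8]
opening: 0.757
grip_force: 41.7
side [ 677.3 -254.9  132.8] [-4.6 -0.5 -2.8] 41.69434368610382 [-0.15  1.48 -0.02]
69 [ 664.1 -272.5  165.8] [ 652. -286.  150.] [ 681. -255.  179.]
scene [ 677.2 -254.9  132.9] [-5.8 -0.1 -4. ] 41.69227838516235 [-0.08  1.55  0.  ]
44 [ 704.9 -262.1  149.1] [ 696. -280.  142.] [ 712. -239.  158.]
n 383 213 axis [0.659 0.056 0.75 ] tilt 41.430952990663755
```

View pics/t2_side.png

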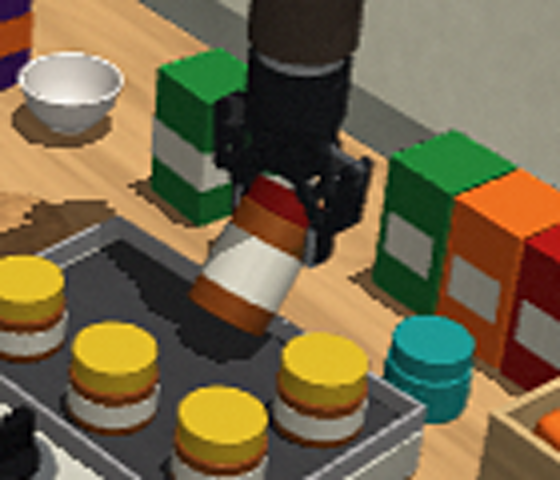

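```bash
python3 -m crank '[40,0.03,0.003,0,0,40,0.03,0.003,0,0,40,0.03,0.003,0,0,40,0.03,0.003,0,0,40,0.03,0.003,0,0]'; python3 tilt.py t3 | tail -1;  python3 -m crank '[40,0,0,0,0,40,0,0,0,0,40,0,0,0,0,40,0,0,0,0]'
```

```text
clock: 9.3
ee_pos: [682.8, -254.5, 134.3]
orientation: [0.0, 0.998, 0.06, 0.0]
ft_force: [-4.6, -0.4, -1.6]
opening: 0.759
grip_force: 40.6
n 336 201 axis [0.64  0.111 0.761] tilt 40.48104755916133
clock: 9.95
ee_pos: [682.8, -254.5, 134.2]
orientation: [0.0, 0.998, 0.06, 0.0]
ft_force: [-3.6, -0.2, -2.3]
opening: 0.761
grip_force: 40.6
```

```bash
cat > cyl.py <<'E'
from det import *
from scipy.optimize import least_squares
def cyl(n="side",R=33.):
    s,im,d=grab(n); P=world(n,s,d); e=s["ee_pos"]; hsv=cv2.cvtColor(im,cv2.COLOR_BGR2HSV)
    H,S,V=cv2.split(hsv); col=((H>6)&(H<18)&(S>150)&(V>60))|((S<60)&(V>110))
    m=col&(np.hypot(P[...,0]-e[0]+20,P[...,1]-e[1])<60)&(P[...,2]>74)&(P[...,2]<e[2]+15)&(d>0)
    m=cv2.erode(m.astype(np.uint8),np.ones((3,3)))>0; p=P[m]
    def f(x):
        a=np.array([x[2],x[3],1]); a/=np.linalg.norm(a); q=p-np.array([e[0]+x[0],e[1]+x[1],e[2]])
        return np.linalg.norm(np.cross(q,a),axis=1)-R
    best=min((least_squares(f,[0,0,t,0],loss="soft_l1",x_scale=[10,10,.3,.3]) for t in (0,.6,1)),key=lambda o:o.cost)
    x=best.x; print(n,len(p),"axis at TCP height offset",x[:2].round(1),"tilt x,y deg",np.degrees(np.arctan(x[2:])).round(1),"tot",np.degrees(np.arctan(np.hypot(*x[2:]))).round(1),"rms",np.sqrt(np.mean(f(x)**2)).round(2))
if __name__=="__main__": cyl("side"); cyl("scene")
E
python3 cyl.py
```

```text
side 217 axis at TCP height offset [-10.7  -2.5] tilt x,y deg [39.3  6.8] tot 39.6 rms 2.97
scene 0 axis at TCP height offset [0. 0.] tilt x,y deg [0. 0.] tot 0.0 rms nan
  return _methods._mean(a, axis=axis, dtype=dtype,
  ret = ret.dtype.type(ret / rcount)
```

```bash
cat > edge.py <<'E'
from det import *
s,im,d=grab("side"); big=cv2.resize(im[150:260,280:410],None,fx=6,fy=4.5 and 6,interpolation=cv2.INTER_CUBIC)[:600,:780]
cv2.imwrite("pics/e1.png",big)
H,S,V=cv2.split(cv2.cvtColor(im,cv2.COLOR_BGR2HSV)); P=world("side",s,d); e=s["ee_pos"]
col=(((H<18)&(S>130)&(V>60))|((S<60)&(V>110)))&(np.hypot(P[...,0]-e[0]+20,P[...,1]-e[1])<75)&(P[...,2]>74)&(P[...,2]<e[2]+50)
c=optics.camera_info("side"); Ki=np.linalg.inv(np.array(c["K"])); Rm=np.array(c["R"])
for nm,pick in (("left",np.min),("right",np.max)):
    pts=np.array([(pick(np.nonzero(col[v])[0]),v) for v in range(384) if col[v].sum()>6],float)
    print(nm,pts.astype(int).tolist())
    for lo,hi in ((0.1,.75),(.2,.6),(.5,.9)):
        k=len(pts); q=pts[int(lo*k):int(hi*k)]
        vx,vy,x0,y0=cv2.fitLine(q.astype(np.float32),cv2.DIST_HUBER,0,.01,.01).ravel()
        n=np.cross(Ki@[x0,y0,1],Ki@[x0+vx*50,y0+vy*50,1])@Rm
        w,x,y,z=s["orientation"]; ty=np.array([2*(x*y-w*z),1-2*(x*x+z*z),2*(y*z+w*x)])
        a=np.cross(n,ty); a/=np.linalg.norm(a); a*=np.sign(a[2]); print(lo,hi,"tilt",np.degrees(np.arccos(a[2])).round(1),a.round(2))
E
python3 edge.py
```

```text
left [[344, 187], [344, 188], [342, 189], [341, 190], [341, 191], [340, 192], [339, 193], [339, 194], [340, 195], [340, 196], [339, 197], [338, 198], [338, 199], [337, 200], [336, 201], [334, 202], [335, 203], [334, 204], [333, 205], [332, 206], [332, 207], [331, 208], [330, 209], [329, 210], [329, 211], [328, 212], [328, 213], [329, 214], [330, 215], [332, 216], [333, 217], [335, 218], [337, 219], [339, 220], [340, 221]]
0.1 0.75 tilt 47.6 [0.73 0.09 0.67]
0.2 0.6 tilt 50.0 [0.76 0.09 0.64]
0.5 0.9 tilt 23.5 [0.4  0.05 0.92]
right [[353, 187], [354, 188], [354, 189], [355, 190], [356, 191], [356, 192], [357, 193], [357, 194], [357, 195], [369, 196], [357, 197], [357, 198], [357, 199], [364, 200], [364, 201], [356, 202], [364, 203], [354, 204], [355, 205], [356, 206], [355, 207], [354, 208], [354, 209], [353, 210], [353, 211], [352, 212], [351, 213], [351, 214], [350, 215], [350, 216], [349, 217], [349, 218], [348, 219], [347, 220], [346, 221]]
0.1 0.75 tilt 8.1 [0.14 0.02 0.99]
0.2 0.6 tilt 13.1 [0.23 0.03 0.97]
0.5 0.9 tilt 38.4 [0.62 0.07 0.78]
```

View pics/e1.png

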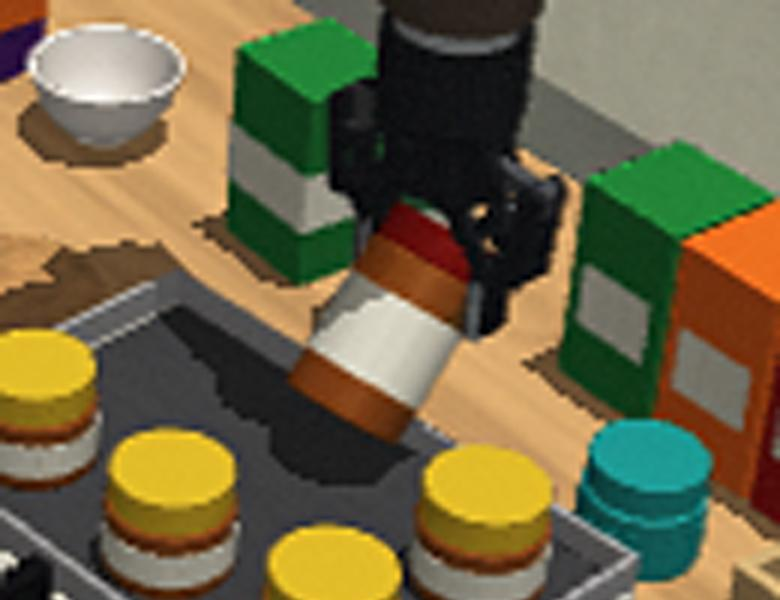

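```bash
python3 -m crank '[40,0.03,0.003,0,0,40,0.03,0.003,0,0,40,0.03,0.003,0,0,40,0.03,0.003,0,0,40,0.03,0.003,0,0]';  python3 -m crank '[40,0,0,0,0,40,0,0,0,0,40,0,0,0,0]'; python3 edge.py | grep -e "0.1 0.75" -e "0.5 0.9"; python3 cyl.py 2>&1| head -1
```

```text
clock: 10.72
ee_pos: [687.2, -254.1, 134.0]
orientation: [-0.0, 0.998, 0.06, 0.0]
ft_force: [-3.3, 0.4, -2.7]
opening: 0.764
grip_force: 39.6
clock: 11.1
ee_pos: [687.2, -254.1, 134.0]
orientation: [-0.0, 0.998, 0.06, -0.0]
ft_force: [-4.2, -0.1, -2.8]
opening: 0.761
grip_force: 39.6
0.1 0.75 tilt 46.7 [0.72 0.09 0.69]
0.5 0.9 tilt 17.7 [0.3  0.04 0.95]
0.1 0.75 tilt 5.8 [0.1  0.01 0.99]
0.5 0.9 tilt 41.8 [0.66 0.08 0.75]
```

```bash
python3 -m crank '[40,0,0,0.15,0,40,0,0,0.35,0,40,0,0,0.6,0,40,0,0,0.6,0]' 40; python3 -m crank '[40,-0.1,0.08,0,-0.2,40,-0.2,0.16,0,-0.4,40,-0.3,0.24,0,-0.6,40,-0.45,0.32,0,-0.8,40,-0.55,0.4,0,-1]';python3 -m crank '[40,0,0,0,-0.2,40,0,0,0,-0.4,40,0,0,0,-0.6,40,0,0,0,-0.8,40,0,0,0,-1]'; python3 tilt.py t4; python3 -c "
from workcell import r;print(r.get_state()['q'])"
```

```text
clock: 11.75
ee_pos: [690.7, -254.5, 229.3]
orientation: [0.002, 0.998, 0.06, 0.007]
ft_force: [1.5, 0.3, -3.5]
opening: 0.758
grip_force: 45.6
clock: 12.38
ee_pos: [604.1, -193.3, 222.4]
orientation: [-0.0, 0.944, -0.329, -0.0]
ft_force: [-0.3, 1.3, -3.2]
opening: 0.761
grip_force: 45.5
clock: 13.0
ee_pos: [604.9, -193.7, 222.3]
orientation: [-0.0, 0.747, -0.665, -0.0]
ft_force: [-0.2, -0.4, -4.5]
opening: 0.76
grip_force: 45.5
side [ 604.9 -193.7  222.3] [-0.2 -0.4 -4.5] 45.494908690452576 [-0.08  0.02  0.02]
199 [ 607.7 -211.7  243. ] [ 577. -231.  219.] [ 639. -188.  266.]
scene [ 605.  -193.7  222.4] [ 1.2  0.3 -4.2] 45.4960173368454 [-0.15 -0.11 -0.01]
n 183 73 axis [-0.364  0.686  0.631] tilt 50.89612255445014
[-5.59546595e-02  4.23280476e-01 -1.00861777e-02 -5.99103198e-04
 -1.13793429e+00  1.78884938e-01]
```

View pics/t4_side.png

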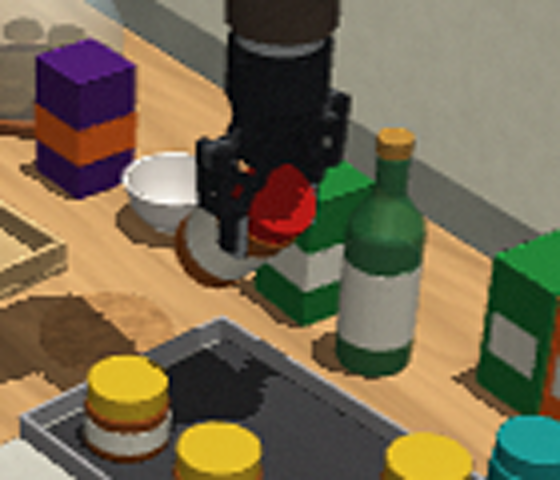

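```bash
python3 -m crank '[40,0,-0.1,0,0,40,0,-0.1,-0.3,0,40,0,-0.1,-0.58,0,40,0,-0.1,-0.58,0,40,0,-0.1,-0.58,0]';python3 -m crank '[40,-0.01,0.1,0,0,40,-0.02,0.2,0,0,40,-0.03,0.28,0,0,40,-0.038,0.36,0,0,40,-0.038,0.36,0,0]' 30; python3 tilt.py t5
```

```text
clock: 13.78
ee_pos: [606.2, -209.9, 138.8]
orientation: [-0.001, 0.749, -0.663, 0.002]
ft_force: [0.8, -0.5, -3.6]
opening: 0.759
grip_force: 46.5
clock: 14.4
ee_pos: [599.1, -153.9, 137.4]
orientation: [-0.0, 0.749, -0.663, 0.0]
ft_force: [-0.1, -0.5, -3.1]
opening: 0.76
grip_force: 46.7
side [ 599.1 -153.9  137.4] [-0.1 -0.5 -3.1] 46.72795593738556 [-0.12 -0.04  0.03]
184 [ 602.7 -171.8  157.7] [ 571. -190.  131.] [ 632. -149.  175.]
scene [ 599.1 -154.5  137.3] [ 0.1 -0.1 -4.5] 46.728354692459106 [-0.15 -0.06 -0.03]
n 157 65 axis [-0.39   0.592  0.705] tilt 45.16496597654984
```

```bash
python3 -m crank '[40,-0.005,0.05,0,0,40,-0.01,0.1,0,0,40,-0.01,0.12,0,0,40,-0.01,0.12,0,0]'; python3 tilt.py t6
```

```text
clock: 15.05
ee_pos: [598.3, -140.4, 141.5]
orientation: [0.001, 0.749, -0.663, 0.003]
ft_force: [-3.8, -9.2, 10.6]
opening: 0.762
grip_force: 52.7
side [ 598.3 -140.4  141.5] [-3.8 -9.2 10.6] 52.669342160224915 [-2.8   1.25  0.02]
166 [ 602.2 -157.3  164.9] [ 570. -179.  141.] [ 633. -131.  184.]
scene [ 598.3 -140.4  141.4] [-3.8 -9.2 11.1] 52.67078876495361 [-2.71  1.25  0.05]
n 152 52 axis [-0.453  0.38   0.806] tilt 36.255915204004424
```

View pics/t6_side.png

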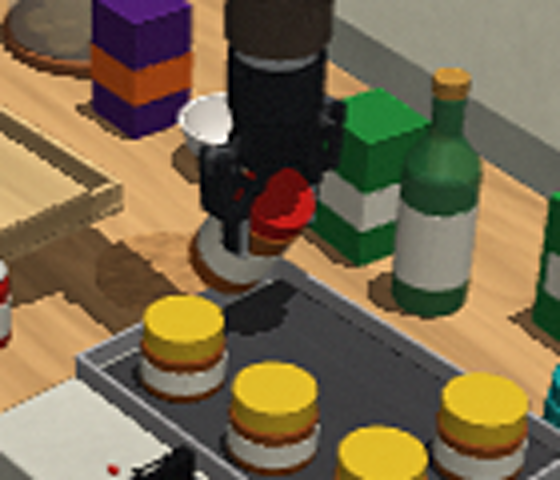

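```bash
python3 -m crank '[40,0.01,-0.12,0,0,40,0.01,-0.12,-0.02,0,40,0.01,-0.12,-0.02,0]' 25;python3 -m crank '[40,-0.01,0.1,0,0,40,-0.015,0.17,0.01,0,40,-0.02,0.24,0.03,0,40,-0.03,0.32,0.05,0,40,-0.03,0.32,0.05,0]'; python3 tilt.py t7
```

```text
clock: 15.58
ee_pos: [598.7, -155.3, 133.0]
orientation: [0.0, 0.748, -0.664, -0.001]
ft_force: [0.6, -0.6, -2.4]
opening: 0.758
grip_force: 51.5
clock: 16.2
ee_pos: [596.5, -107.9, 145.5]
orientation: [-0.0, 0.749, -0.662, 0.003]
ft_force: [-1.3, -3.4, 9.7]
opening: 0.758
grip_force: 61.4
side [ 596.5 -107.9  145.5] [-1.3 -3.4  9.7] 61.41935348510742 [-1.45  0.57 -0.1 ]
103 [ 595.3 -125.9  172.7] [ 567. -144.  155.] [623. -88. 183.]
scene [ 596.5 -108.   145.5] [-1.6 -3.7 10. ] 61.41467571258545 [-1.31  0.61 -0.04]
n 164 134 axis [-0.092 -0.14   0.986] tilt 9.641516218935761
```

View pics/t7_side.png

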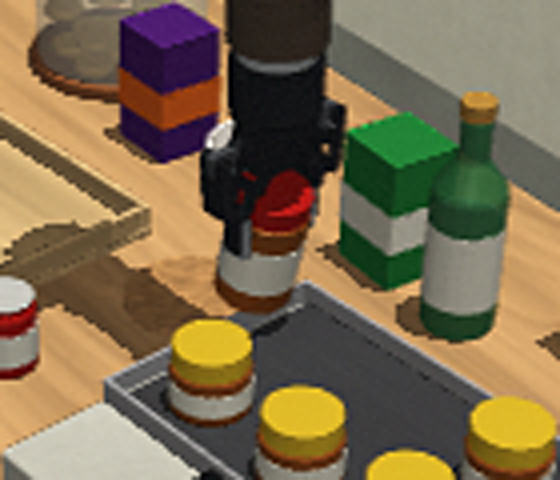

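```bash
python3 -m crank '[40,0,0,0.2,0,40,0,0.2,0.2,0,40,0.03,0.5,0.2,0,40,0.03,0.787,0.2,0,40,0.03,0.787,0.2,0]' 40;python3 -m crank '[40,0,0,-0.2,0,40,0,0,-0.4,0,40,0,0,-0.5,0,40,0,0,-0.5,0]'; python3 tilt.py t8
```

```text
clock: 16.98
ee_pos: [598.8, 14.3, 171.1]
orientation: [0.0, 0.75, -0.662, -0.0]
ft_force: [-0.2, -0.9, -3.6]
opening: 0.759
grip_force: 60.2
clock: 17.48
ee_pos: [598.4, 10.5, 95.4]
orientation: [0.001, 0.748, -0.663, -0.001]
ft_force: [-0.1, 0.0, -2.2]
opening: 0.755
grip_force: 60.2
side [598.4  10.5  95.4] [-0.1  0.  -2.2] 60.213364362716675 [-0.09 -0.04  0.07]
75 [598.9  -9.  122.3] [571. -32. 103.] [627.  17. 133.]
scene [599.4  10.7  96.7] [-0.5 -0.4 -3.9] 60.213056802749634 [-0.01 -0.03 -0.  ]
n 19 15 axis [-0.449 -0.081  0.89 ] tilt 27.118599358106035
```

Press down gently to level it.

```bash
python3 -m crank '[40,0,0,-0.04,0,40,0,0,-0.08,0,40,0,0,-0.08,0]' 25; python3 -m crank '[40,0,0,-0.03,0,40,0,0,-0.06,0,40,0,0,-0.06,0]'; python3 tilt.py t9
```

```text
clock: 18.0
ee_pos: [599.9, 11.3, 88.3]
orientation: [-0.001, 0.749, -0.663, 0.001]
ft_force: [-5.4, 2.2, 12.5]
opening: 0.761
grip_force: 62.3
clock: 18.38
ee_pos: [600.0, 11.6, 87.7]
orientation: [-0.001, 0.75, -0.662, 0.002]
ft_force: [-19.6, 6.3, 54.3]
opening: 0.76
grip_force: 66.8
side [600.   11.6  87.7] [-19.6   6.3  54.3] 66.79264426231384 [ 1.59  7.05 -0.16]
64 [600.2  -8.4 116.2] [573. -25.  96.] [631.  30. 127.]
scene [600.   11.6  87.6] [-20.2   6.5  53.9] 66.7935061454773 [ 1.55  7.02 -0.23]
n 18 13 axis [ 0.063 -0.103  0.993] tilt 6.928020496150708
```

View pics/t9_side.png

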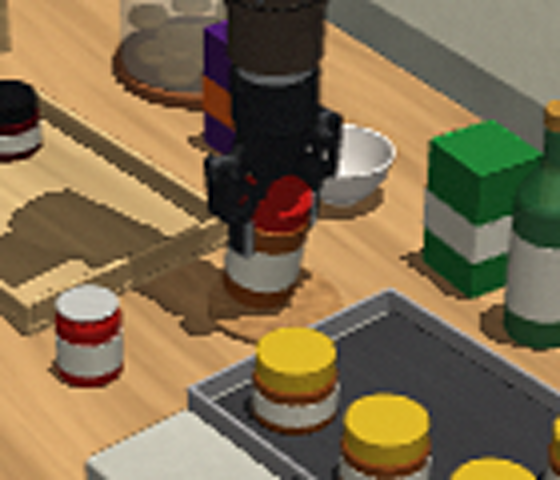

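```bash
python3 -m crank '[40,0,0,0.07,0,40,0,0,0.07,0]'; python3 -m crank '[85,0,0,0,0,85,0,0,0,0,85,0,0,0,0,85,0,0,0,0]';  python3 -m crank '[85,0,0,0.3,0,85,0,0,0.7,0,85,0,0,1,0,85,0,0,1,0]'
python3 - <<'E'
from det import *
for n in ("wrist","side","scene"):
    s,im,d=grab(n); print(n,s["ee_pos"])
    for nm,c in (("R",RED),("Y",Y)):
        for b in blobs(n,s,im,d,*c,minA=100): print(nm,b)
    P=world(n,s,d); m=(P[...,2]>112)&(P[...,2]<126)&(np.hypot(P[...,0]-600,P[...,1]-10)<60)&(cv2.inRange(cv2.cvtColor(im,cv2.COLOR_BGR2HSV),*RED)>0)
    if m.sum()>30:
        q=P[m]; c=np.linalg.lstsq(np.c_[q[:,:2],np.ones(len(q))],q[:,2],rcond=None)[0]; print("lid plane deg",np.degrees(c[:2]).round(1),m.sum(),q.mean(0))
    cv2.imwrite(f"pics/p10_{n}.png",im); 
    if n!="side": np.save(f"P10_{n}.npy",P)
E
```

```text
clock: 18.77
ee_pos: [600.4, 11.4, 88.3]
orientation: [-0.002, 0.749, -0.663, 0.001]
ft_force: [-3.4, 3.4, 12.5]
opening: 0.756
grip_force: 61.9
clock: 19.27
ee_pos: [598.9, 10.9, 85.5]
orientation: [0.0, 0.748, -0.663, -0.0]
ft_force: [0.6, 0.6, 1.0]
opening: 0.995
grip_force: 0.0
clock: 19.77
ee_pos: [601.1, 11.2, 240.9]
orientation: [-0.004, 0.748, -0.663, 0.003]
ft_force: [0.1, 0.3, -0.6]
opening: 0.996
grip_force: 0.0
wrist [601.14569269  11.24741028 240.85579894]
R ([399, 193], 409, 63, [424, 19], [440, 9, 61])
R ([251, 213], 3324, 119, [598, 33], [598, 31, 118])
Y ([419, 7], 895, 109, [492, -152], [492, -148, 108])
lid plane deg [-0.1  0.6] 3266 [598.2133567   31.07822805 118.35598277]
side [599.59709572  11.1504943  237.85672389]
R ([431, 210], 621, 131, [859, -405], [859, -409, 129])
Y ([166, 121], 274, 86, [455, 671], [465, 664, 83])
Y ([55, 143], 444, -288, [125, 1632], [120, 1610, -285])
Y ([286, 212], 264, 109, [494, -176], [493, -177, 107])
Y ([309, 230], 301, 109, [501, -284], [499, -283, 107])
Y ([361, 232], 310, 109, [619, -378], [616, -379, 107])
Y ([335, 246], 340, 109, [515, -384], [515, -385, 107])
lid plane deg [ 1.5 -0.9] 39 [601.15429718  11.3381283  115.77317076]
scene [598.67055587  11.03136935 235.90886935]
R ([72, 185], 495, 133, [861, -404], [862, -402, 131])
Y ([168, 130], 200, 112, [519, -379], [518, -377, 109])
Y ([192, 142], 208, 111, [501, -279], [502, -277, 109])
Y ([145, 149], 221, 111, [618, -371], [620, -371, 109])
Y ([213, 158], 111, 111, [502, -176], [509, -179, 109])
Y ([481, 337], 1428, 87, [472, 670], [470, 671, 85])
lid plane deg [-1.9 -1.2] 48 [611.93910549  20.56821843 117.95368545]
```

Run:
```python
from det import *
s,im,d=grab("wrist"); P=world("wrist",s,d); print(s["ee_pos"])
H=cv2.cvtColor(im,cv2.COLOR_BGR2HSV); m=(cv2.inRange(H,*RED)>0)&(P[...,2]>112)&(P[...,2]<124)
q=P[m][:,:2]; print(q.min(0),q.max(0),m.sum(),cv2.minEnclosingCircle(q.astype(np.float32)))
m=(np.abs(P[...,2]-8)<4)&(np.hypot(P[...,0]-600,P[...,1]-10)<90); q=P[m][:,:2]; print("mat",q.min(0),q.max(0),cv2.minEnclosingCircle(q.astype(np.float32)))
m=(P[...,2]>15)&(P[...,2]<85)&(np.hypot(P[...,0]-600,P[...,1]-10)<70); q=P[m][:,:2]; print("body",len(q),q.min(0),q.max(0))
cv2.imwrite("pics/w11.png",im)
```

```text
[598.23969336  10.90520427 234.80045579]
[568.36476075   2.33903075] [627.79303339  63.2841456 ] 3389 ((598.5774536132812, 32.82110595703125), 30.75979232788086)
mat [541.28097045 -49.26533699] [660.41139711  55.42924402] ((600.7660522460938, 10.277774810791016), 59.779212951660156)
body 731 [ 5.67751918e+02 -3.33631709e-01] [631.48572999  30.38458435]
```

View pics/w11.png

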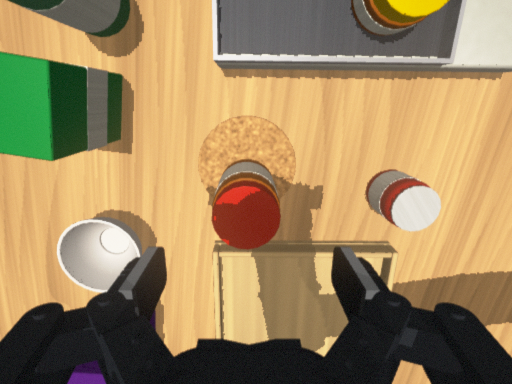

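```bash
python3 -m crank '[85,-0.2,0.4,0.2,0,85,-0.4,0.8,0.5,0,85,-0.6,1,0.7,0,85,-0.6,1,0.7,0]'
python3 - <<'E'
from det import *
P=np.load("P10_scene.npy"); z=P[...,2]
def wall(P,nm):
    z=P[...,2]; m=(abs(z-33)<5)&(P[...,0]>340)&(P[...,0]<680)&(P[...,1]>85)&(P[...,1]<470)
    k,l,st,_=cv2.connectedComponentsWithStats(cv2.dilate(m.astype(np.uint8),np.ones((3,3))))
    i=1+np.argmax(st[1:,4]); q=P[m&(l==i)][:,:2].astype(np.float32); print(nm,len(q),cv2.minAreaRect(q))
wall(P,"scene")
s,im,d=grab("wrist"); P=world("wrist",s,d); print(s["ee_pos"]); wall(P,"wrist"); cv2.imwrite("pics/w12.png",im)
m=(P[...,2]>55)&(P[...,2]<75)&(P[...,0]>400)&(P[...,0]<680)&(P[...,1]>150)&(P[...,1]<470)
q=P[m][:,:2].astype(np.float32); print("jam",len(q),q.min(0) if len(q) else 0,q.max(0) if len(q) else 0)
P=np.load("P10_scene.npy"); m=(P[...,2]>55)&(P[...,2]<78)&(P[...,0]>450)&(P[...,0]<680)&(P[...,1]>250)&(P[...,1]<470)
q=P[m][:,:2].astype(np.float32); print("jam scene",len(q),cv2.minEnclosingCircle(q))
E
```

```text
clock: 20.48
ee_pos: [508.2, 162.9, 342.3]
orientation: [-0.001, 0.749, -0.662, 0.0]
ft_force: [0.5, 1.1, 0.2]
opening: 0.996
grip_force: 0.0
scene 1112 ((496.04681396484375, 267.5631103515625), (238.69326782226562, 326.085205078125), 6.470486640930176)
[508.15572525 162.91827643 342.30364441]
wrist 3381 ((496.2439880371094, 268.0509338378906), (236.52488708496094, 327.06744384765625), 6.452796459197998)
jam 1109 [503.9509 351.7226] [564.55597 412.98087]
jam scene 465 ((534.4554443359375, 383.2832336425781), 31.485036849975586)
```

View pics/w12.png

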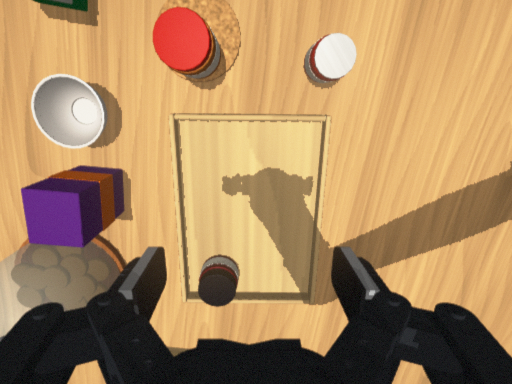

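```bash
cat > look.py <<'E'
from det import *
import sys
T=np.array([float(v) for v in sys.argv[1:4]]) if len(sys.argv)>3 else None
s,im,d=grab("wrist"); e=s["ee_pos"]; print("TCP",e.round(1),"open",round(s["opening"],3),"t",round(s["clock"],1))
for b in blobs("wrist",s,im,d,*Y,minA=300): print("wrist Y",b, "rel", ((np.array(b[3])-e[:2])/150).round(3))
s,im,d=grab("side")
for b in blobs("side",s,im,d,*Y): 
    if abs(b[3][1])<600: print("side Y",b[3],b[2])
for b in blobs("side",s,im,d,*RED): 
    if b[3][0]<700: print("side R",b[3],b[2])
if T is not None: print("delta units",((T-e)/150).round(3))
E
python3 -m crank '[85,0,-0.4,0,0,85,0,-0.8,0,0,85,0,-1,0,0]'; python3 -m crank '[85,0,-0.4,0,0,85,0,-0.8,0,0,85,0,-1,0,0]';  python3 -m crank '[85,-0.095,-0.247,-0.3,0,85,-0.095,-0.247,-0.6,0,85,-0.095,-0.247,-0.95,0,85,-0.095,-0.247,-0.95,0,85,-0.095,-0.247,-0.95,0]';python3 look.py 494 -174 102
```

```text
clock: 20.9
ee_pos: [508.3, 7.8, 338.8]
orientation: [0.002, 0.747, -0.665, -0.001]
ft_force: [-0.2, 0.3, 0.0]
opening: 0.996
grip_force: 0.0
clock: 21.28
ee_pos: [508.1, -142.5, 338.5]
orientation: [0.002, 0.747, -0.665, -0.002]
ft_force: [-0.8, 1.0, 0.5]
opening: 0.995
grip_force: 0.0
clock: 21.9
ee_pos: [495.6, -176.9, 199.4]
orientation: [0.0, 0.748, -0.663, 0.001]
ft_force: [0.7, -1.0, 1.4]
opening: 0.998
grip_force: 0.0
TCP [ 495.6 -176.9  199.4] open 0.998 t 21.9
wrist Y ([261, 62], 7111, 109, [500, -279], [500, -280, 109]) rel [ 0.029 -0.681]
wrist Y ([250, 208], 4697, 109, [494, -172], [494, -174, 108]) rel [-0.011  0.032]
side Y [491, -176] 109
side Y [500, -283] 109
side Y [619, -380] 109
side Y [517, -385] 109
side R [410, 6] 62
delta units [-0.011  0.019 -0.65 ]
```

```bash
python3 -m crank '[85,-0.011,0.025,-0.3,0,85,-0.011,0.025,-0.645,0,85,-0.011,0.025,-0.645,0]'; python3 -m crank '[40,0,0,0,0,40,0,0,0,0,40,0,0,0,0,40,0,0,0,0]' 45;  python3 -m crank '[40,0,0,0.3,0,40,0,0,0.7,0,40,0,0,1,0,40,0,0,1,0]'
```

```text
clock: 22.38
ee_pos: [491.6, -172.1, 100.3]
orientation: [0.002, 0.748, -0.663, -0.002]
ft_force: [-0.2, -0.2, 0.7]
opening: 0.993
grip_force: 0.0
clock: 22.88
ee_pos: [495.2, -172.6, 105.1]
orientation: [-0.002, 0.749, -0.663, 0.003]
ft_force: [0.5, 0.8, 6.2]
opening: 0.71
grip_force: 50.5
clock: 23.38
ee_pos: [495.2, -172.6, 257.5]
orientation: [-0.004, 0.748, -0.663, 0.005]
ft_force: [0.6, 0.1, -2.1]
opening: 0.709
grip_force: 50.8
```

```bash
python3 -m crank '[40,0.1,0.3,0,0,40,0.2,0.65,0,0,40,0.35,1,0,0]'; python3 -m crank '[40,0,0.35,0,0,40,0,0.7,0,0,40,0,1,0,0]'; python3 -m crank '[40,0,0.3,0,0,40,0,0.6,0,0,40,0,0.842,0,0,40,0,0.842,-0.3,0,40,0,0.842,-0.6,0]';python3 -m crank '[40,0,0,-0.3,0,40,0,0,-0.3,0]'; python3 look.py 548.1 253.7 63
```

```text
clock: 23.75
ee_pos: [544.9, -21.0, 251.4]
orientation: [0.0, 0.748, -0.664, -0.001]
ft_force: [1.5, -0.4, -2.0]
opening: 0.71
grip_force: 50.9
clock: 24.12
ee_pos: [544.7, 129.5, 250.9]
orientation: [0.001, 0.748, -0.663, -0.001]
ft_force: [0.4, 0.5, -2.8]
opening: 0.706
grip_force: 50.9
clock: 24.75
ee_pos: [544.8, 254.5, 160.3]
orientation: [-0.0, 0.748, -0.663, -0.0]
ft_force: [1.0, -0.3, -2.7]
opening: 0.711
grip_force: 51.2
clock: 25.0
ee_pos: [542.7, 251.9, 112.5]
orientation: [0.005, 0.748, -0.664, -0.001]
ft_force: [-0.0, 0.0, -2.2]
opening: 0.71
grip_force: 51.0
TCP [542.7 251.9 112.5] open 0.71 t 25.0
wrist Y ([248, 267], 12483, 117, [543, 253], [543, 250, 116]) rel [0.002 0.007]
side Y [543, 246] 118
side Y [497, -283] 109
side Y [618, -378] 109
side Y [517, -384] 109
side R [601, 27] 118
side R [416, 12] 60
delta units [ 0.036  0.012 -0.33 ]
```

```bash
python3 -m crank '[40,0.036,0.012,-0.15,0,40,0.036,0.012,-0.3,0,40,0.036,0.012,-0.33,0,40,0.036,0.012,-0.335,0,40,0.036,0.012,-0.335,0]'
```

```text
clock: 25.72
ee_pos: [551.9, 256.4, 68.2]
orientation: [-0.001, 0.748, -0.663, 0.0]
ft_force: [0.4, 0.2, -2.6]
opening: 0.711
grip_force: 51.0
```

```bash
python3 -m crank '[40,-0.01,0,-0.025,0,40,-0.01,0,-0.035,0,40,-0.01,0,-0.035,0,40,-0.01,0,-0.035,0]'; python3 -m crank '[85,0,0,0,0,85,0,0,0,0,85,0,0,0,0,85,0,0,0,0]'; python3 -m crank '[85,0,0,0.3,0,85,0,0,0.7,0,85,0,0,1,0,85,0,0,1,0]';python3 look.py 500 -279 300
```

```text
clock: 26.22
ee_pos: [550.7, 256.6, 65.1]
orientation: [-0.002, 0.749, -0.663, 0.001]
ft_force: [-2.8, -0.9, 10.9]
opening: 0.708
grip_force: 53.4
clock: 26.72
ee_pos: [549.5, 255.7, 61.0]
orientation: [0.0, 0.748, -0.663, -0.0]
ft_force: [0.1, 0.1, 1.5]
opening: 0.996
grip_force: 0.0
clock: 27.22
ee_pos: [551.4, 257.0, 216.1]
orientation: [-0.005, 0.748, -0.663, 0.001]
ft_force: [0.3, 0.4, -0.6]
opening: 0.999
grip_force: 0.0
TCP [551.4 257.  216.1] open 0.999 t 27.2
wrist Y ([251, 183], 3192, 69, [551, 258], [551, 256, 68]) rel [-0.003  0.007]
side Y [549, 252] 68
side Y [501, -283] 109
side Y [621, -376] 109
side Y [517, -384] 109
side R [601, 28] 119
side R [416, 10] 62
delta units [-0.343 -3.573  0.559]
```

```bash
python3 -m crank '[85,-0.1,-0.35,0,0,85,-0.2,-0.7,0,0,85,-0.343,-1,0,0]'; python3 -m crank '[85,0,-0.35,0,0,85,0,-0.7,0,0,85,0,-1,0,0]'; python3 -m crank '[85,0,-0.35,0,0,85,0,-0.7,0,0,85,0,-1,0,0]'; python3 -m crank '[85,0,-0.3,0,0,85,0,-0.573,0,0,85,0,-0.573,-0.2,0,85,0,-0.573,-0.2,0,85,0,-0.573,-0.2,0]'; python3 look.py 500 -280 101
```

```text
clock: 27.7
ee_pos: [496.6, 103.8, 209.1]
orientation: [0.002, 0.748, -0.664, -0.001]
ft_force: [-0.6, -1.0, 0.2]
opening: 0.996
grip_force: 0.0
clock: 28.08
ee_pos: [496.8, -46.1, 209.5]
orientation: [0.002, 0.748, -0.664, -0.001]
ft_force: [-0.4, 0.2, -0.3]
opening: 0.994
grip_force: 0.0
clock: 28.45
ee_pos: [496.9, -195.9, 209.2]
orientation: [0.001, 0.748, -0.664, -0.002]
ft_force: [0.6, 1.3, -0.8]
opening: 0.997
grip_force: 0.0
clock: 29.08
ee_pos: [498.1, -280.0, 181.1]
orientation: [0.0, 0.749, -0.663, -0.0]
ft_force: [0.0, 0.5, 0.4]
opening: 0.995
grip_force: 0.0
TCP [ 498.1 -280.   181.1] open 0.995 t 29.1
wrist Y ([72, 49], 8723, 109, [618, -373], [617, -374, 109]) rel [ 0.799 -0.62 ]
wrist Y ([238, 58], 8593, 109, [517, -380], [517, -381, 109]) rel [ 0.126 -0.667]
wrist Y ([246, 211], 5554, 109, [500, -279], [500, -281, 108]) rel [0.013 0.007]
side Y [549, 250] 69
side Y [498, -283] 109
side Y [618, -378] 109
side Y [516, -384] 109
side R [599, 26] 119
side R [415, 6] 62
delta units [ 0.013 -0.    -0.534]
```

```bash
python3 -m crank '[85,0.013,0.003,-0.3,0,85,0.013,0.003,-0.53,0,85,0.013,0.003,-0.53,0]'; python3 -m crank '[40,0,0,0,0,40,0,0,0,0,40,0,0,0,0,40,0,0,0,0]' 45;  python3 -m crank '[40,0,0,0.3,0,40,0,0,0.7,0,40,0,0,1,0,40,0,0,1,0]'
python3 -m crank '[40,-0.1,0.3,0,0,40,-0.2,0.65,0,0,40,-0.34,1,0,0]'; python3 -m crank '[40,0,0.35,0,0,40,0,0.7,0,0,40,0,1,0,0]'; python3 -m crank '[40,0,0.35,0,0,40,0,0.7,0,0,40,0,1,0,0]';python3 -m crank '[40,0,0.25,0,0,40,0,0.48,0,0,40,0,0.48,-0.3,0,40,0,0.48,-0.6,0,40,0,0.48,-0.85,0]'; python3 -m crank '[40,0,0,0,0,40,0,0,0,0]'; python3 look.py 448.8 242.5 63
```

```text
clock: 29.55
ee_pos: [498.8, -278.9, 100.3]
orientation: [0.001, 0.749, -0.663, -0.002]
ft_force: [-0.4, 0.8, -0.1]
opening: 0.996
grip_force: 0.0
clock: 30.05
ee_pos: [500.7, -280.2, 104.9]
orientation: [-0.0, 0.749, -0.663, 0.002]
ft_force: [-1.2, 0.4, 5.8]
opening: 0.708
grip_force: 58.4
clock: 30.55
ee_pos: [502.1, -280.4, 258.0]
orientation: [-0.003, 0.748, -0.663, 0.006]
ft_force: [0.4, -0.3, -3.2]
opening: 0.714
grip_force: 58.1
clock: 30.92
ee_pos: [447.9, -128.3, 251.1]
orientation: [0.0, 0.748, -0.664, -0.001]
ft_force: [0.7, 1.3, -1.0]
opening: 0.707
grip_force: 58.6
clock: 31.3
ee_pos: [447.9, 22.0, 251.5]
orientation: [-0.0, 0.748, -0.663, -0.0]
ft_force: [0.5, -0.7, -2.9]
opening: 0.708
grip_force: 58.7
clock: 31.68
ee_pos: [448.0, 171.9, 251.4]
orientation: [0.0, 0.748, -0.663, -0.0]
ft_force: [0.1, -0.2, -3.1]
opening: 0.712
grip_force: 58.7
clock: 32.3
ee_pos: [447.8, 241.6, 122.3]
orientation: [0.001, 0.748, -0.663, -0.0]
ft_force: [0.3, 0.3, -2.6]
opening: 0.707
grip_force: 58.9
clock: 32.55
ee_pos: [449.8, 242.9, 125.6]
orientation: [-0.001, 0.748, -0.663, 0.0]
ft_force: [-1.7, 0.0, -2.0]
opening: 0.704
grip_force: 58.7
TCP [449.8 242.9 125.6] open 0.704 t 32.5
wrist Y ([100, 221], 6654, 69, [551, 258], [550, 255, 68]) rel [0.675 0.101]
wrist Y ([248, 268], 12542, 130, [450, 244], [451, 241, 129]) rel [0.001 0.008]
side Y [445, 236] 130
side Y [551, 253] 69
side Y [617, -376] 109
side Y [517, -383] 109
side R [598, 28] 119
side R [416, 10] 61
delta units [-0.007 -0.002 -0.417]
```

```bash
python3 -m crank '[40,-0.004,0,-0.2,0,40,-0.004,0,-0.36,0,40,-0.004,0,-0.4,0,40,-0.004,0,-0.42,0,40,-0.004,0,-0.42,0]'; python3 -m crank '[85,0,0,0,0,85,0,0,0,0,85,0,0,0,0,85,0,0,0,0]'; python3 -m crank '[85,0,0,0.3,0,85,0,0,0.7,0,85,0,0,1,0,85,0,0,1,0]';python3 -m crank '[85,0.1,-0.35,0,0,85,0.2,-0.7,0,0,85,0.35,-1,0,0]'; python3 -m crank '[85,0,-0.35,0,0,85,0,-0.7,0,0,85,0,-1,0,0]'; python3 -m crank '[85,0,-0.35,0,0,85,0,-0.7,0,0,85,0,-1,0,0]'; python3 -m crank '[85,0.05,-0.35,0,0,85,0.1,-0.7,0,0,85,0.1,-1,0,0,85,0.1,-1,-0.2,0]';python3 -m crank '[85,0,-0.15,0,0,85,0,-0.15,0,0,85,0,-0.15,0,0]'; python3 look.py 517 -381 101
```

```text
clock: 33.28
ee_pos: [448.3, 242.1, 64.8]
orientation: [0.0, 0.748, -0.663, 0.0]
ft_force: [-6.9, -1.6, 12.6]
opening: 0.707
grip_force: 62.0
clock: 33.78
ee_pos: [448.6, 242.4, 61.3]
orientation: [-0.0, 0.748, -0.663, 0.0]
ft_force: [-0.0, 0.4, -0.1]
opening: 0.995
grip_force: 0.0
clock: 34.28
ee_pos: [450.2, 243.7, 215.4]
orientation: [-0.005, 0.748, -0.663, 0.001]
ft_force: [-0.7, -0.4, 0.0]
opening: 0.996
grip_force: 0.0
clock: 34.65
ee_pos: [500.3, 90.5, 210.2]
orientation: [0.001, 0.748, -0.663, -0.001]
ft_force: [0.8, 1.2, -0.1]
opening: 0.992
grip_force: 0.0
clock: 35.02
ee_pos: [500.1, -59.6, 210.0]
orientation: [0.001, 0.748, -0.664, -0.001]
ft_force: [1.4, 0.5, -0.3]
opening: 0.995
grip_force: 0.0
clock: 35.4
ee_pos: [500.1, -209.5, 209.9]
orientation: [0.001, 0.748, -0.664, -0.001]
ft_force: [0.5, 0.0, -0.3]
opening: 0.993
grip_force: 0.0
clock: 35.9
ee_pos: [516.4, -361.2, 181.0]
orientation: [-0.0, 0.747, -0.665, 0.002]
ft_force: [0.2, 0.9, -0.2]
opening: 0.994
grip_force: 0.0
clock: 36.28
ee_pos: [516.2, -380.4, 181.8]
orientation: [-0.0, 0.748, -0.663, 0.0]
ft_force: [-0.5, 1.3, -0.4]
opening: 0.998
grip_force: 0.0
TCP [ 516.2 -380.4  181.8] open 0.998 t 36.3
wrist Y ([227, 182], 5969, 109, [534, -400], [534, -402, 108]) rel [ 0.119 -0.13 ]
wrist Y ([111, 203], 6125, 109, [618, -373], [617, -376, 108]) rel [0.679 0.05 ]
side Y [336, 391] 86
side Y [551, 252] 69
side Y [448, 238] 69
side Y [617, -378] 109
side Y [533, -403] 109
side R [602, 26] 119
side R [415, 7] 63
delta units [ 0.005 -0.004 -0.538]
```

```bash
python3 -m crank '[85,0.05,-0.05,0,-0.2,85,0.119,-0.137,0,-0.4,85,0.119,-0.137,0,-0.6,85,0.119,-0.137,0,-0.8,85,0.119,-0.137,0,-1]'; python3 -m crank '[85,0,0,-0.1,0,85,0,0,-0.1,0]';python3 look.py 534 -401 101
```

```text
clock: 37.0
ee_pos: [534.1, -400.3, 182.0]
orientation: [0.0, -0.436, 0.9, -0.0]
ft_force: [-0.1, 0.0, 0.1]
opening: 0.993
grip_force: 0.0
clock: 37.25
ee_pos: [532.9, -399.8, 164.4]
orientation: [-0.001, -0.439, 0.899, 0.002]
ft_force: [-0.4, 0.5, -1.3]
opening: 0.996
grip_force: 0.0
TCP [ 532.9 -399.8  164.4] open 0.996 t 37.2
wrist Y ([247, 219], 6492, 109, [534, -400], [533, -402, 108]) rel [ 0.007 -0.001]
wrist Y ([188, 307], 4554, 109, [591, -391], [612, -373, 108]) rel [0.387 0.059]
side Y [354, 366] 86
side Y [550, 253] 68
side Y [446, 241] 68
side Y [602, -398] 109
side Y [534, -404] 109
side R [596, 27] 118
side R [416, 11] 63
delta units [ 0.007 -0.008 -0.423]
```

```bash
python3 -m crank '[85,0.005,-0.004,-0.2,0,85,0.005,-0.004,-0.425,0,85,0.005,-0.004,-0.425,0]'; python3 -m crank '[40,0,0,0,0,40,0,0,0,0,40,0,0,0,0,40,0,0,0,0]' 45;  python3 -m crank '[40,0,0,0.3,0,40,0,0,0.7,0,40,0,0,1,0,40,0,0,1,0]'
python3 -m crank '[40,0,0.3,0,0.2,40,0.05,0.65,0,0.4,40,0.1,1,0,0.6,40,0.158,1,0,0.8,40,0.158,1,0,1]'; python3 -m crank '[40,0,0.35,0,0,40,0,0.7,0,0,40,0,1,0,0]'; python3 -m crank '[40,0,0.35,0,0,40,0,0.7,0,0,40,0,1,0,0]';python3 -m crank '[40,0,0.4,0,0,40,0,0.8,0,0,40,0,0.8,-0.3,0,40,0,0.8,-0.6,0,40,0,0.8,-0.85,0]'; python3 -m crank '[40,0,0,0,0,40,0,0,0,0]'; python3 look.py 557.7 169.3 63
```

```text
clock: 37.72
ee_pos: [532.9, -400.5, 99.8]
orientation: [-0.002, -0.438, 0.899, 0.003]
ft_force: [-0.5, -0.2, -1.1]
opening: 0.992
grip_force: 0.0
clock: 38.22
ee_pos: [534.5, -400.7, 104.9]
orientation: [0.0, -0.438, 0.899, 0.0]
ft_force: [-2.0, 5.2, 5.5]
opening: 0.707
grip_force: 60.0
clock: 38.72
ee_pos: [536.5, -402.8, 259.1]
orientation: [0.004, -0.438, 0.899, -0.005]
ft_force: [-0.6, 0.1, -2.1]
opening: 0.709
grip_force: 59.5
clock: 39.35
ee_pos: [558.4, -250.2, 251.5]
orientation: [0.0, 0.751, -0.661, -0.001]
ft_force: [-0.3, -0.6, -3.2]
opening: 0.712
grip_force: 58.1
clock: 39.72
ee_pos: [557.6, -99.7, 251.5]
orientation: [0.0, 0.748, -0.663, -0.001]
ft_force: [0.6, -0.8, -3.2]
opening: 0.708
grip_force: 58.1
clock: 40.1
ee_pos: [557.6, 50.4, 251.7]
orientation: [0.0, 0.748, -0.663, -0.0]
ft_force: [0.7, -0.4, -2.8]
opening: 0.708
grip_force: 58.1
clock: 40.72
ee_pos: [557.1, 168.4, 122.4]
orientation: [0.001, 0.748, -0.663, -0.001]
ft_force: [1.3, 0.2, -2.4]
opening: 0.712
grip_force: 58.3
clock: 40.98
ee_pos: [559.2, 169.0, 126.3]
orientation: [-0.001, 0.748, -0.663, 0.001]
ft_force: [0.1, -0.3, -1.8]
opening: 0.712
grip_force: 58.1
TCP [559.2 169.  126.3] open 0.712 t 41.0
wrist Y ([248, 273], 13858, 130, [559, 170], [560, 166, 130]) rel [-0.002  0.007]
wrist Y ([379, 287], 354, 66, [477, 185], [455, 214, 63]) rel [-0.548  0.107]
wrist Y ([370, 352], 303, 69, [474, 224], [452, 268, 68]) rel [-0.568  0.367]
side Y [558, 163] 130
side Y [545, 254] 68
side Y [447, 239] 69
side Y [618, -378] 109
side R [594, 26] 119
side R [416, 5] 64
delta units [-0.01   0.002 -0.422]
```

```bash
python3 -m crank '[40,-0.006,0,-0.2,0,40,-0.006,0,-0.36,0,40,-0.006,0,-0.4,0,40,-0.006,0,-0.425,0,40,-0.006,0,-0.425,0]'; python3 -m crank '[85,0,0,0,0,85,0,0,0,0,85,0,0,0,0,85,0,0,0,0]'; python3 -m crank '[85,0,0,0.3,0,85,0,0,0.7,0,85,0,0,1,0,85,0,0,1,0]';python3 -m crank '[85,0.1,-0.35,0,0,85,0.2,-0.7,0,0,85,0.4,-1,0,0]'; python3 -m crank '[85,0,-0.35,0,0,85,0,-0.7,0,0,85,0,-1,0,0]'; python3 -m crank '[85,0,-0.35,0,0,85,0,-0.7,0,0,85,0,-1,0,0]'; python3 -m crank '[85,0,-0.35,0,0,85,0,-0.63,0,0,85,0,-0.63,-0.2,0,85,0,-0.63,-0.2,0,85,0,-0.63,-0.2,0]'; python3 look.py 618 -375 101
```

```text
clock: 41.7
ee_pos: [557.5, 168.7, 64.9]
orientation: [-0.0, 0.749, -0.663, 0.0]
ft_force: [-5.7, -0.2, 9.1]
opening: 0.707
grip_force: 60.4
clock: 42.2
ee_pos: [557.5, 168.7, 61.3]
orientation: [-0.0, 0.748, -0.663, 0.0]
ft_force: [-0.2, -0.9, -0.2]
opening: 1.0
grip_force: 0.0
clock: 42.7
ee_pos: [559.4, 169.6, 216.0]
orientation: [-0.005, 0.748, -0.663, 0.002]
ft_force: [-0.7, 0.1, -1.5]
opening: 0.998
grip_force: 0.0
clock: 43.08
ee_pos: [616.7, 17.1, 210.3]
orientation: [0.001, 0.748, -0.663, -0.001]
ft_force: [1.6, 0.6, 0.2]
opening: 0.994
grip_force: 0.0
clock: 43.45
ee_pos: [616.6, -133.2, 209.6]
orientation: [0.001, 0.748, -0.664, -0.001]
ft_force: [1.1, 0.1, -0.2]
opening: 0.997
grip_force: 0.0
clock: 43.82
ee_pos: [616.6, -283.1, 209.5]
orientation: [0.001, 0.748, -0.664, -0.001]
ft_force: [1.4, -0.1, 0.4]
opening: 0.994
grip_force: 0.0
clock: 44.45
ee_pos: [617.6, -375.6, 181.3]
orientation: [0.0, 0.749, -0.663, -0.0]
ft_force: [0.8, 0.6, 0.1]
opening: 0.997
grip_force: 0.0
TCP [ 617.6 -375.6  181.3] open 0.997 t 44.5
wrist Y ([247, 213], 5540, 109, [618, -373], [619, -375, 108]) rel [0.003 0.018]
side Y [357, 358] 86
side Y [559, 208] 68
side Y [447, 238] 68
side Y [617, -377] 109
side R [599, 27] 119
side R [416, 11] 62
delta units [ 0.003  0.004 -0.536]
```

```bash
python3 -m crank '[85,0.003,0.009,-0.3,0,85,0.003,0.009,-0.535,0,85,0.003,0.009,-0.535,0]'; python3 -m crank '[40,0,0,0,0,40,0,0,0,0,40,0,0,0,0,40,0,0,0,0]' 45;  python3 -m crank '[40,0,0,0.3,0,40,0,0,0.7,0,40,0,0,1,0,40,0,0,1,0]'
python3 -m crank '[40,-0.15,0.3,0,0,40,-0.3,0.65,0,0,40,-0.4,1,0,0]'; python3 -m crank '[40,-0.15,0.35,0,0,40,-0.3,0.7,0,0,40,-0.4,1,0,0]'; python3 -m crank '[40,-0.15,0.35,0,0,40,-0.265,0.7,0,0,40,-0.265,1,0,0]';python3 -m crank '[40,0,0.3,0,0,40,0,0.545,0,0,40,0,0.545,-0.3,0,40,0,0.545,-0.6,0,40,0,0.545,-0.85,0]'; python3 -m crank '[40,0,0,0,0,40,0,0,0,0]'; python3 look.py 458.3 158 63
```

```text
clock: 44.92
ee_pos: [616.6, -373.3, 98.8]
orientation: [0.001, 0.748, -0.663, -0.003]
ft_force: [0.7, -0.3, -0.3]
opening: 0.994
grip_force: 0.0
clock: 45.42
ee_pos: [619.0, -375.2, 104.9]
orientation: [-0.0, 0.749, -0.663, 0.002]
ft_force: [-0.7, 0.9, 6.8]
opening: 0.71
grip_force: 58.0
clock: 45.92
ee_pos: [619.7, -375.4, 257.9]
orientation: [-0.002, 0.748, -0.663, 0.006]
ft_force: [0.3, -0.2, -2.5]
opening: 0.708
grip_force: 56.6
clock: 46.3
ee_pos: [556.0, -222.9, 249.7]
orientation: [0.0, 0.748, -0.664, -0.001]
ft_force: [1.9, 1.1, -2.2]
opening: 0.712
grip_force: 56.5
clock: 46.68
ee_pos: [495.8, -72.8, 250.1]
orientation: [0.0, 0.748, -0.663, -0.001]
ft_force: [0.6, 1.3, -1.9]
opening: 0.71
grip_force: 56.5
clock: 47.05
ee_pos: [455.9, 76.8, 250.5]
orientation: [0.0, 0.748, -0.663, -0.001]
ft_force: [1.0, 0.0, -1.5]
opening: 0.711
grip_force: 56.5
clock: 47.68
ee_pos: [456.7, 156.8, 121.3]
orientation: [0.001, 0.748, -0.663, -0.001]
ft_force: [0.5, -0.5, -2.5]
opening: 0.706
grip_force: 56.7
clock: 47.92
ee_pos: [458.8, 157.7, 124.6]
orientation: [-0.001, 0.748, -0.663, 0.0]
ft_force: [0.4, 1.1, -1.5]
opening: 0.709
grip_force: 56.5
TCP [458.8 157.7 124.6] open 0.709 t 47.9
wrist Y ([103, 218], 6993, 69, [558, 170], [557, 167, 68]) rel [0.662 0.082]
wrist Y ([249, 274], 13693, 129, [459, 160], [459, 156, 128]) rel [0.002 0.015]
wrist Y ([117, 287], 305, 63, [552, 228], [551, 227, 61]) rel [0.622 0.469]
wrist Y ([127, 353], 368, 69, [522, 216], [541, 279, 68]) rel [0.422 0.389]
side Y [549, 204] 69
side Y [459, 154] 128
side Y [434, 224] 67
side R [600, 28] 119
side R [417, 10] 62
delta units [-0.003  0.002 -0.411]
```

```bash
python3 -m crank '[40,-0.003,0,-0.2,0,40,-0.003,0,-0.35,0,40,-0.003,0,-0.39,0,40,-0.003,0,-0.415,0,40,-0.003,0,-0.415,0]'; python3 -m crank '[85,0,0,0,0,85,0,0,0,0,85,0,0,0,0,85,0,0,0,0]'; python3 -m crank '[85,0,0,0.3,0,85,0,0,0.7,0,85,0,0,1,0,85,0,0,1,0]';python3 -m crank '[85,0,-0.2,0.4,0,85,0,-0.2,0.8,0,85,0,-0.2,0.8,0,85,0,-0.2,0.8,0]'
python3 - <<'E'
from det import *
s,im,d=grab("wrist"); P=world("wrist",s,d); print(s["ee_pos"])
C=np.array([496.2,268.]); a=np.radians(6.45); R=np.array([[np.cos(a),np.sin(a)],[-np.sin(a),np.cos(a)]])
H=cv2.cvtColor(im,cv2.COLOR_BGR2HSV)
for b in blobs("wrist",s,im,d,*Y,minA=300): print("Y",b,(R@(np.array(b[3])-C)).round())
for b in blobs("wrist",s,im,d,*RED,minA=300): print("R",b)
for n in ("side","scene"):
    s,im,d=grab(n)
    for b in blobs(n,s,im,d,*Y): print(n,b)
    for b in blobs(n,s,im,d,*RED): print(n,"R",b)
    cv2.imwrite(f"pics/fin_{n}.png",im)
P=world("side",s,d) if 0 else None
E
```

```text
clock: 48.65
ee_pos: [457.8, 157.5, 64.7]
orientation: [-0.001, 0.749, -0.663, 0.0]
ft_force: [-6.7, -0.8, 15.0]
opening: 0.71
grip_force: 60.3
clock: 49.15
ee_pos: [457.7, 157.3, 61.3]
orientation: [-0.0, 0.748, -0.663, 0.0]
ft_force: [0.8, 1.1, 0.1]
opening: 0.995
grip_force: 0.0
clock: 49.65
ee_pos: [459.5, 158.4, 215.2]
orientation: [-0.004, 0.748, -0.663, 0.001]
ft_force: [-0.1, 0.1, -0.4]
opening: 0.992
grip_force: 0.0
clock: 50.15
ee_pos: [457.0, 127.1, 330.0]
orientation: [0.001, 0.748, -0.664, -0.001]
ft_force: [-0.4, -0.4, -0.7]
opening: 0.992
grip_force: 0.0
[457.03826527 127.12493682 330.02301471]
Y ([173, 181], 1682, 69, [558, 169], [557, 168, 68]) [  50. -105.]
Y ([245, 183], 1607, 69, [458, 160], [458, 158, 68]) [ -50. -103.]
Y ([176, 238], 1425, 69, [533, 204], [550, 254, 68]) [ 29. -68.]
Y ([245, 237], 1432, 69, [449, 244], [449, 242, 68]) [-50. -19.]
R ([128, 67], 2833, 119, [598, 33], [597, 32, 118])
side ([166, 121], 274, 86, [449, 671], [464, 669, 83])
side ([240, 165], 343, 69, [555, 209], [554, 194, 66])
side ([217, 174], 324, 69, [456, 198], [453, 183, 67])
side R ([277, 171], 183, 119, [600, 25], [598, 26, 117])
side R ([431, 210], 623, 131, [858, -408], [859, -409, 129])
side R ([234, 205], 71, 62, [417, 13], [408, -2, 60])
scene ([303, 213], 116, 71, [464, 149], [465, 144, 69])
scene ([334, 230], 301, 71, [450, 245], [453, 247, 68])
scene ([290, 240], 359, 71, [558, 171], [560, 171, 69])
scene ([317, 257], 388, 70, [551, 258], [553, 259, 68])
scene ([481, 337], 1430, 88, [472, 671], [470, 670, 85])
scene R ([72, 186], 498, 133, [863, -403], [862, -401, 131])
scene R ([243, 213], 318, 121, [599, 33], [600, 34, 119])
```

View pics/fin_side.png

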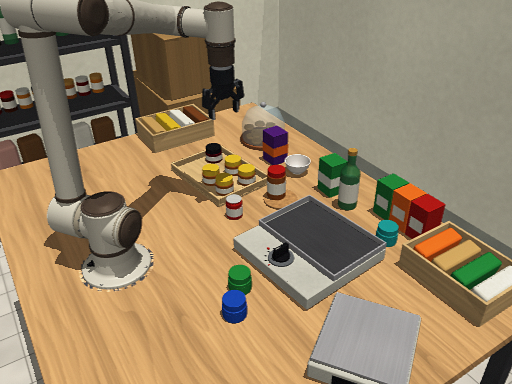

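```bash
python3 -c "
from workcell import r
print(r.hand_in())"
```

```text
the job is handed in; nothing more can be done
None
```

I handed the job in at about 50 s; the interface gave no verdict. The knob is at off, and the test jar was held at about 44° and now stands level on the mat, about 23 mm off centre (limit 32). All four yellow-lidded jars are upright on the crate floor, and no bystander was touched.

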